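Stack the sample crates on the docking plate

TASK

Slide the carrier plate along by its blue fin until its holes drop over the pins of the docking station and it lies flat. Then build the three nested crates into one stack on the plate's black outline, each crate turned end for end to the one below so that it stands high on the rim lugs instead of nesting: bottom and top crate with the yellow end towards the blue fin, the middle one with it away. Every bottle from the pad must end up standing upright on the floor of a crate in the stack, in whichever you like, so load the lower crates before the next one covers them; leave the other things on the bench where they are.

Things in the scene. Friction and masses are not known exactly. Their poses are not given: they have to be found in the camera images.
- station: Dark slate-coloured docking station fixed to the bench: flat slab 230 (x) x 140 x 15 mm with four round steel pins, 10 mm thick, standing 6 mm above its top (tops 21 mm above the bench), at x = +/-65, y = +/-36 mm from the origin. Origin: at bench level below the middle of the four pins.
- plate: Loose aluminium plate 195 (x -85 to +110) x 120 x 7 mm, 0.35 kg, four 14 mm square holes at x = +/-65, y = +/-36 mm. Origin: underside, middle of the holes. Starts lying on the pin tops, 20 to 38 mm out of place towards the station's -x, slightly turned; over the pins it drops 6 mm, origin then 15 mm above the bench, 2 mm play. Black outline on top, long along x, centred on the origin: the crates' place.
- plate_fin (a point): Middle of the top edge of the plate's upright blue grip fin: 102 mm from the plate's origin along its +x, 41 mm above its underside. The fin is 10 mm thick along the plate's x, 50 mm long along its y and stands 34 mm above the plate's top.
- crateA: Purple stack-nest crate, loose, 0.15 kg, bottom of the starting pile. Rim 150 (x) x 68 (y) mm outside, 60 mm high, walls 2.5 mm; outer sides upright from z = 30 to 60 mm, to grip across y; below, it steps in to a foot 138 x 58 mm (over ribs). Inside the foot a well 133 x 37 mm, floor at z = 3 mm. Origin: centre of the underside; +x points to the end with yellow panels.
- crateB: Identical crate, nested in crateA at the start. Foot ribs 16 mm long at x = +52 and -28 mm on both long sides; rim lugs 20 mm long at x = -52 and +28 mm on both long inner sides, tops 8 mm below the rim, 47 mm clear between them across y. Origin: centre of the underside, +x to the yellow end.
- crateC: Identical crate, top of the pile. Set in another pointing the same way a crate nests, 33 mm above it; turned 180 deg its ribs rest on the lugs, 52 mm above it, with 49 mm left over the lower floor; play of the foot inside a rim 2.5 mm each side in y, 3.5 mm in x. Origin: centre of the underside, +x to the yellow end.
- crateA_mark (a point): Point on crateA: top of the rim in the middle of its yellow end, 75 mm from the crate's centre along its +x and 60 mm above its underside.
- crateB_mark (a point): Point on crateB: top of the rim in the middle of its yellow end, 75 mm from the crate's centre along its +x and 60 mm above its underside.
- crateC_mark (a point): Point on crateC: top of the rim in the middle of its yellow end, 75 mm from the crate's centre along its +x and 60 mm above its underside.
- bottle1: Small upright plastic bottle, round, 32 mm across and 40 mm high, white with a blue cap, 60 g, on the bench pad (four to six of them) at the start; may be absent. Origin: centre of its underside.
- bottle2: Small upright plastic bottle, round, 32 mm across and 40 mm high, white with a blue cap, 60 g, on the bench pad (four to six of them) at the start; may be absent. Origin: centre of its underside.
- bottle3: Small upright plastic bottle, round, 32 mm across and 40 mm high, white with a blue cap, 60 g, on the bench pad (four to six of them) at the start; may be absent. Origin: centre of its underside.
- bottle4: Small upright plastic bottle, round, 32 mm across and 40 mm high, white with a blue cap, 60 g, on the bench pad (four to six of them) at the start; may be absent. Origin: centre of its underside.
- bottle5: Small upright plastic bottle, round, 32 mm across and 40 mm high, white with a blue cap, 60 g, on the bench pad (four to six of them) at the start; may be absent. Origin: centre of its underside.
- bottle6: Small upright plastic bottle, round, 32 mm across and 40 mm high, white with a blue cap, 60 g, on the bench pad (four to six of them) at the start; may be absent. Origin: centre of its underside.
- pad: Pale blue bench pad fixed flat on the bench, 220 (x) x 190 (y) x 2 mm, on which the bottles stand at the start. Origin: centre of its underside.
- tube_rack: Bystander: yellow tube rack, 70 x 120 x 24 mm, beyond the station on the left. Origin: middle of its underside.
- tip_box: Bystander: purple pipette-tip box with clear lid, 87 x 122 x 67 mm, beyond the station on the right. Origin: middle of its underside.
- beaker: Bystander: glass beaker 70 mm across, 85 mm high, on the left. Origin: middle of its underside.
- amber: Bystander: amber bottle 60 mm across, 130 mm high, far left. Origin: middle of its underside.
- jar: Bystander: white jar 64 mm across, 70 mm high, far right. Origin: middle of its underside.
- marker: Bystander: black marker pen, 14 mm thick, 134 mm long, lying on the right. Origin: underside, middle of its length.
- petri: Bystander: clear dish 40 mm across, 12 mm high, in the middle of the bench pad among the bottles. Origin: middle of its underside.

How it is judged:
By the outcome, as a careful person would: the job done as asked, in the order asked, and still so for the second after the job is handed in, with the robot touching nothing.
Of bottle1, bottle2, bottle3, bottle4, bottle5, bottle6 only 4 to 6 are there at a start; the rules pass over those that are not, and their reading is None.
At some moment in a run one of bottle1, bottle2, bottle3, bottle4, bottle5, bottle6 may be knocked a few centimetres aside while the robot is not near it.
Once in a run the grip may slacken for a moment while it holds something.
It also fails if it takes over 210 s, if anything falls off the work surface, if the arm or the gripper's body presses on something with over 40 N, if the wrist force passes 120 N, or if a joint passes its speed limit or range.

ROBOT

A 6-joint arm with a two-finger parallel gripper is mounted at the origin on the work surface. World frame = base frame: x ahead of the robot, y to its left, z up, the work surface at z = 0. Lengths are in mm, angles in rad, forces in N, time in s.
With the tool pointing down it reaches from about 325 to 900 mm from the base axis. Payload 6.1 kg.
Tool frame: the origin (TCP) lies midway between the tips of the shut fingers; the grasp point (between the pads) lies 19 mm behind it (manip.grasp_offset is the distance from the TCP to the grasp point, in mm); z points along the fingers, y is the direction in which the jaws open and shut (so a half turn about z gives the same grasp; the last joint's range is limited). The gripper opens to 85 mm and grips with 20 to 120 N. Pads are 22 mm wide; open, the fingers measure 114 mm over their backs; the gripper's body (76 mm by 85 mm) begins 54 mm behind the grasp point. The pads swing forward as they close: fully open they stand 13 mm farther back than shut.
Start: joints at [-1.362, 0.22, 1.526, -0, 1.395, -0.126], TCP at [205.355, -590.292, 231.3] pointing down, gripper open.
Joint ranges: [-2.98, 2.98], [-0.91, 2.08], [0.09, 2.57], [-1.24, 4.39], [0.2, 2.65], [-2.68, 2.68]. Speed limits (rad/s): [2.57, 2.57, 3.01, 3.14, 3.14, 3.14].

INTERFACE

Orientations are given as a unit quaternion [x, y, z, w].
In Python, from rig import manip, cams gives the robot as it stands.
- The arm moves only by the tool drive_tool, never from a script. Its argument "commands" is a list that holds one entry, the list of rows, each a list of 7 numbers: the shift along the tool's x, y, z in cm, then the turn, a rotation vector about the tool's x, y, z in rad, then the finger opening in cm, from 0 to 8.54. A call has 1 to 10 rows; each row is the pose to reach, as a shift and turn from the pose commanded when the call began, along the tool's axes at that moment; what a row does not reach only later rows make up. A row lasts 1/10 s, in which the tool goes at most 50 mm and 8.59 degrees, less where a joint would pass 70% of its speed; a pose out of reach is approached as far as the arm can. A call with a gripper value outside its range is refused whole. The fingers move at their own pace and stop on an object; "force" is the grip in N (left out, the last holds). Time passes only in rows, so rows that repeat a pose let the fingers close. It gives the time, the measured TCP pose, the force and the opening at its end, in the units of the state.
- manip.get_state(): the state, without advancing time (a new reading comes with each control period).
- cams.camera(name): name is "scene" or "top" or "wrist"; returns a dict with "img" (420x560x3 uint8, red, green, blue), "z_map" (420x560 float32, mm along the optical axis (not along the pixel's ray), 0 where there is no reading), "camera_matrix" (3x3 intrinsics, pixels), "dist" ([k1, k2, p1, p2, k3] as OpenCV has them; the pictures are not rectified), "view" (4x4, takes a point from world to camera coordinates). Camera axes: x right, y down, z forward; pixel columns grow to the right and rows downward; lengths in mm; the calibration is good to about 2 mm. A picture is of the moment at which its call begins.
- manip.sign_off(): hands the job in, once; it reports no verdict.
The state is a dict: "time": time; "joint_positions": joint angles; "joint_velocities": joint speeds; "effort": joint torques, N m; "ee_pos": TCP position; "tcp_rot": TCP orientation; "contact_force": force on the tool from outside, world axes, zero at the start; "wrist_torque": the same for the moment, N m; "finger_gap": finger opening in mm.
Only numpy, scipy, OpenCV 4.12 (cv2) and the standard library are available. Lean on these libraries where they do the work, as an engineer would, in place of code of your own. Each camera call takes 0.05 s, during which the arm holds its last target. There are 200 camera calls.

## Working session

There is one attempt and no reset: what is moved stays moved. The work goes in short steps, Python scripts to look and compute and a tool call to move; the robot and the scene stay as the last step left them, time stands still between calls to the robot, and variables do not carry over. Pictures are saved under pics/ and viewed, about 12 in all and at most 16, crops included, and the job is handed in when it is done.

Besides the shell and the picture viewer there is one more tool, called after ">>>" by a JSON object that holds its "fn" and its "kwargs", one argument or row to a line. drive_tool: Moves the arm, as the interface text tells. Its arguments: {"type":"object","properties":{"commands":{"type":"array","items":{"type":"array","items":{"type":"array","items":{"type":"number"}}}},"force":{"type":"number"}},"required":["commands"]}

```bash
ls; mkdir -p pics; cat > h.py <<'E'
import numpy as np,cv2
from rig import manip,cams
def grab(n):
    c=cams.camera(n); return c
def save(c,fn,crop=None,s=1):
    im=c['img'][:,:,::-1]
    if crop: im=im[crop[1]:crop[3],crop[0]:crop[2]]
    cv2.imwrite('pics/'+fn,cv2.resize(im,None,fx=s,fy=s,interpolation=cv2.INTER_CUBIC))
def rays(c,uv):
    uv=np.asarray(uv,float).reshape(-1,1,2)
    n=cv2.undistortPoints(uv,np.array(c['camera_matrix']),np.array(c['dist'])).reshape(-1,2)
    V=np.array(c['view']);R=V[:3,:3];o=-R.T@V[:3,3]
    return o,np.c_[n,np.ones(len(n))]@R
def onplane(c,uv,z):
    o,d=rays(c,uv); t=(z-o[2])/d[:,2]; return o+d*t[:,None]
def cloud(c):
    z=c['z_map'];h,w=z.shape
    u,v=np.meshgrid(np.arange(w),np.arange(h))
    o,d=rays(c,np.c_[u.ravel(),v.ravel()])
    P=o+d*z.reshape(-1,1); P[z.ravel()==0]=np.nan
    return P.reshape(h,w,3)
E
python3 - <<'E'
from h import *
s=manip.get_state();print({k:np.round(v,3) for k,v in s.items()})
for n in ['top','scene']:
    c=grab(n);np.save(n+'.npy',c,allow_pickle=True)
    save(c,n+'0.png',s=1.4)
    V=np.array(c['view']);print(n,np.round(-V[:3,:3].T@V[:3,3]),np.round(V[:3,:3],2).tolist(), c['camera_matrix'])
E
```

```text
pics
{'time': np.float64(0.0), 'joint_positions': array([-1.362,  0.221,  1.528, -0.   ,  1.395, -0.126]), 'joint_velocities': array([ 0.   ,  0.   , -0.002,  0.001,  0.001, -0.001]), 'effort': array([-2.0000e-03, -4.9691e+01, -3.8940e+01, -0.0000e+00,  1.1000e-02,
        0.0000e+00]), 'ee_pos': array([ 205.23 , -589.686,  230.182]), 'tcp_rot': array([ 0.986,  0.167, -0.   , -0.001]), 'contact_force': array([-0.634,  0.707, -1.01 ]), 'wrist_torque': array([0.03 , 0.005, 0.013]), 'finger_gap': np.float64(85.235)}
top [ 280.    7. 1603.] [[0.03, -1.0, 0.02], [-0.98, -0.03, -0.19], [0.19, -0.01, -0.98]] [[493.2173422    0.         279.15397585]
 [  0.         493.2173422  208.75004613]
 [  0.           0.           1.        ]]
scene [1361.  270. 1015.] [[-0.32, 0.95, 0.01], [0.7, 0.25, -0.67], [-0.64, -0.21, -0.74]] [[419.2539899    0.         277.78340676]
 [  0.         419.2539899  211.61094924]
 [  0.           0.           1.        ]]
```

View pics/top0.png

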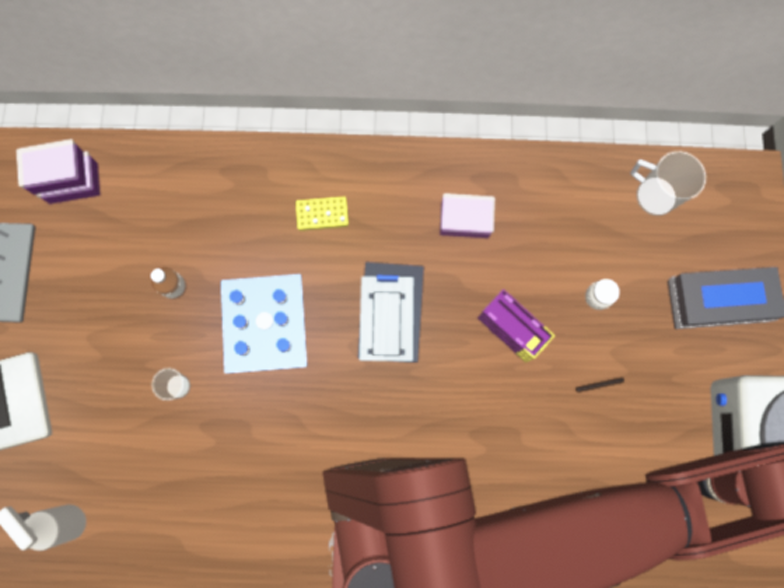

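View pics/scene0.png

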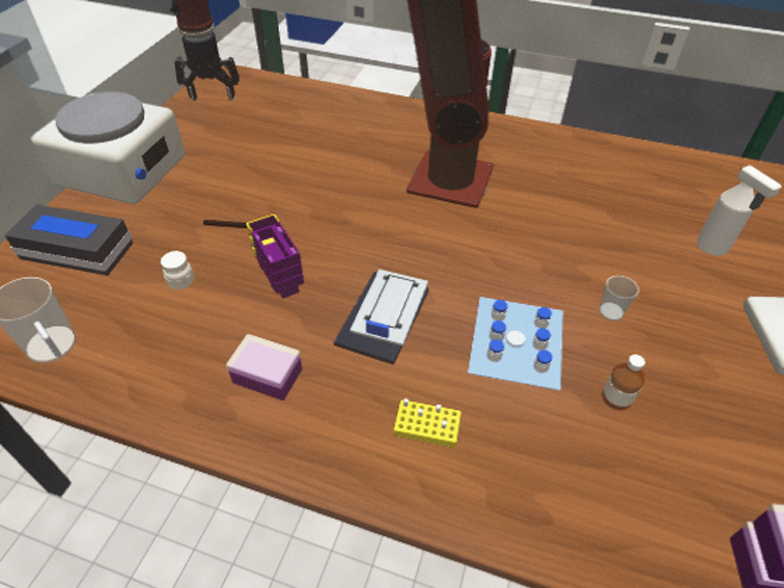

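```bash
python3 - <<'E'
from h import *
c=np.load('top.npy',allow_pickle=True).item();print(getattr(manip,'grasp_offset',None),[a for a in dir(manip) if a[0]!='_'])
im=c['img'];hsv=cv2.cvtColor(im,cv2.COLOR_RGB2HSV);P=cloud(c)
def comps(m,z,lo,hi,roi=(150,170,420,270),kk=None):
    mm=np.zeros(m.shape,np.uint8);mm[roi[1]:roi[3],roi[0]:roi[2]]=m[roi[1]:roi[3],roi[0]:roi[2]]
    n,l,st,ce=cv2.connectedComponentsWithStats(mm)
    for i in range(1,n):
        if lo<=st[i,4]<=hi:
            ct,_=cv2.findContours((l==i).astype(np.uint8),0,1)
            r=cv2.minAreaRect(np.vstack(ct)); b=cv2.boxPoints(r)
            print(st[i,4],ce[i].round(1),onplane(c,ce[i],z)[0].round(1),'depthz',np.nanmedian(P[l==i][:,2]).round(1),'box',onplane(c,b,z)[:,:2].round(0).tolist())
H,S,Vv=cv2.split(hsv)
print('blue');comps((H>105)&(H<125)&(S>150)&(Vv>80),42,15,400)
print('yellow');comps((H>22)&(H<35)&(S>120)&(Vv>120),126,5,400)
print('purple');comps((H>135)&(H<155)&(S>120)&(Vv>60),126,50,3000)
print('plate');comps((S<35)&(Vv>150),28,300,5000)
print('slate');comps((S<90)&(Vv<110)&(H>95)&(H<130),15,100,5000)
print('pad');comps((H>95)&(H<110)&(S>35)&(S<100)&(Vv>180),2,300,9000)
save(c,'topcrop.png',(150,180,410,265),3)
E
```

```text
18.700000000000003 ['IKError', 'get_state', 'grasp_offset', 'sign_off']
blue
yellow
83 [379.4 251.1] [ 449.1 -314.5  126. ] depthz 95.0 box [[446.0, -283.0], [494.0, -358.0], [470.0, -373.0], [422.0, -298.0]]
purple
820 [366.7 229.8] [ 513.2 -276.4  126. ] depthz 90.1 box [[527.0, -202.0], [583.0, -256.0], [486.0, -355.0], [431.0, -301.0]]
plate
3166 [188.4 231.7] [505.5 281.2  28. ] depthz 1.4 box [[611.0, 397.0], [630.0, 201.0], [409.0, 176.0], [391.0, 367.0]]
2265 [276.1 228.4] [524.8  -1.   28. ] depthz 26.9 box [[627.0, 67.0], [631.0, -60.0], [431.0, -64.0], [427.0, 60.0]]
slate
pad
```

View pics/topcrop.png

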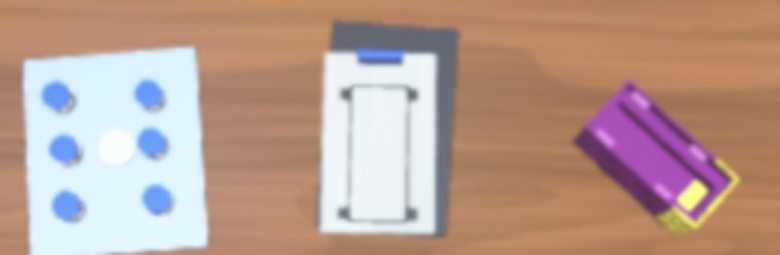

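>>> {"fn": "drive_tool", "kwargs": {
  "commands": [
    [[47.3,-46,-10,0,0,-1.235,8.5],[47.3,-46,-10,0,0,-1.235,8.5],[47.3,-46,-10,0,0,-1.235,8.5],[47.3,-46,-10,0,0,-1.235,8.5],[47.3,-46,-10,0,0,-1.235,8.5],[47.3,-46,-10,0,0,-1.235,8.5],[47.3,-46,-10,0,0,-1.235,8.5],[47.3,-46,-10,0,0,-1.235,8.5],[47.3,-46,-10,0,0,-1.235,8.5],[47.3,-46,-10,0,0,-1.235,8.5]]
  ]
}}

```text
time: 1.1
ee_pos: [427.1, -146.3, 306.4]
tcp_rot: [0.707, 0.707, 0.0, 0.0]
contact_force: [0.9, -0.7, -0.4]
finger_gap: 84.9
```

>>> {"fn": "drive_tool", "kwargs": {
  "commands": [
    [[14.6,7.3,-3,0,0,0,8.5],[14.6,7.3,-3,0,0,0,8.5],[14.6,7.3,-3,0,0,0,8.5],[14.6,7.3,-3,0,0,0,8.5],[14.6,7.3,-3,0,0,0,8.5],[14.6,7.3,-3,0,0,0,8.5]]
  ]
}}

```text
time: 1.7
ee_pos: [499.6, -2.4, 335.6]
tcp_rot: [0.707, 0.707, -0.001, -0.0]
contact_force: [-0.4, -0.8, -0.0]
finger_gap: 84.7
```

```bash
python3 - <<'E'
from h import *
s=manip.get_state();print(np.round(s['ee_pos'],1),np.round(s['tcp_rot'],3),np.round(s['joint_positions'],2))
c=grab('wrist');np.save('w1.npy',c,allow_pickle=True);save(c,'w1.png',s=1.4)
V=np.array(c['view']);print(np.round(-V[:3,:3].T@V[:3,3]),np.round(V[:3,:3],2).tolist(), c['camera_matrix'][0])
E
```

```text
[499.6  -2.4 335.6] [ 0.707  0.707 -0.001 -0.   ] [-0.16 -0.13  1.7  -0.    1.58 -0.16]
[500.  67. 479.] [[1.0, -0.0, -0.0], [-0.0, -0.96, 0.27], [-0.0, -0.27, -0.96]] [377.6410565    0.         277.98858352]
```

View pics/w1.png

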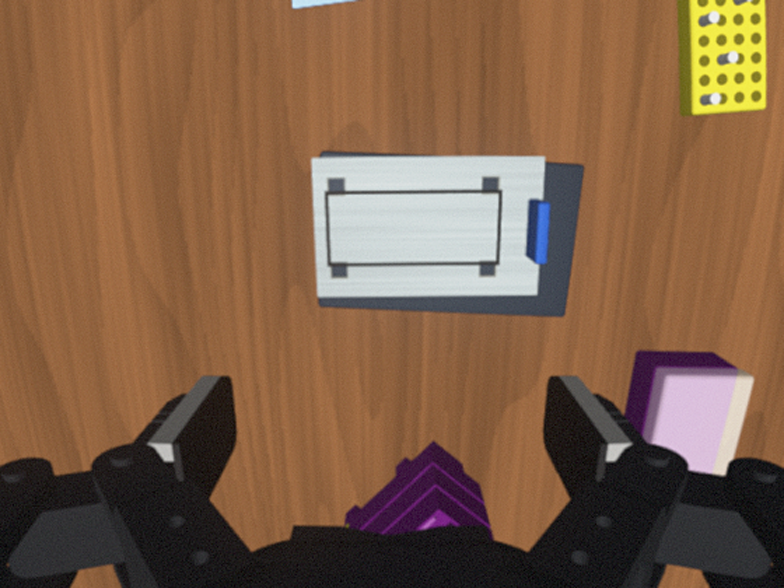

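```bash
python3 - <<'E'
from h import *
c=np.load('w1.npy',allow_pickle=True).item()
hsv=cv2.cvtColor(c['img'],cv2.COLOR_RGB2HSV);H,S,V=cv2.split(hsv)
roi=np.zeros(H.shape,bool);roi[95:235,210:430]=1
for uv in [(405,150),(350,215),(300,150),(387,165),(460,50),(242,192)]: print(uv,hsv[uv[1],uv[0]])
blue=(H>105)&(H<125)&(S>150)&(V>90)&roi
plate=(S<50)&(V>140)&roi
slate=(V<100)&(S<140)&(H>95)&(H<135)&roi&~blue
def big(m):
    n,l,st,_=cv2.connectedComponentsWithStats(m.astype(np.uint8));i=1+np.argmax(st[1:,4]);return (l==i)
sl=slate
def edge(uv,z):
    p=onplane(c,uv,z)[:,:2];vx,vy,x,y=cv2.fitLine(p.astype(np.float32),cv2.DIST_HUBER,0,.01,.01).ravel();
    return np.array([x,y]),np.array([vx,vy])
def inter(a,b):
    t=np.linalg.solve(np.c_[a[1],-b[1]],b[0]-a[0]);return a[0]+a[1]*t[0]
def lr(m,rows,side): # outer columns
    return [((np.where(m[r])[0].max()+.5) if side else np.where(m[r])[0].min()-.5,r) for r in rows if m[r].any()]
def tb(m,cols,side):
    return [(q,(np.where(m[:,q])[0].max()+.5) if side else np.where(m[:,q])[0].min()-.5) for q in cols if m[:,q].any()]
full=sl|plate|blue
R=edge(lr(full,range(125,215),1),15);B=edge(tb(full,range(240,395),1),15);
T=edge(tb(full,range(394,412),0),15)
ang=lambda e:np.degrees(np.arctan2(e[1][1],e[1][0]))
print('station R',ang(R),'B',ang(B),'T',ang(T),'corner RB',inter(R,B),'RT',inter(R,T))
pl=big(plate)
PL=edge(lr(pl,range(120,205),0),28);PB=edge(tb(pl,range(235,380),1),28);PT=edge(tb(pl,range(235,380),0),28)
PR=edge(lr(pl,list(range(118,138))+list(range(192,205)),1),28)
print('plate',[ang(e) for e in(PL,PB,PT,PR)])
print('corners LB LT RT RB',[inter(a,b).round(1) for a,b in((PL,PB),(PL,PT),(PR,PT),(PR,PB))])
m=big(blue);ys,xs=np.where(m);print('blue',len(xs),onplane(c,[(xs.mean(),ys.mean())],55))
P=cloud(c);q=P[m];print('fin cloud top',np.nanmax(q[:,2]),np.nanmedian(q[q[:,2]>np.nanmax(q[:,2])-6],0))
print('slate z',np.nanmedian(P[sl][:,2]),'plate z',np.nanmedian(P[pl][:,2]))
E
```

```text
(405, 150) [107  53  86]
(350, 215) [109  40  89]
(300, 150) [ 90  13 212]
(387, 165) [110 176 220]
(460, 50) [ 14 150 146]
(242, 192) [109  43  95]
station R 87.39413 B -2.5605867 T -3.079949 corner RB [660.6807   -82.466545] RT [666.8874    53.906635]
plate [np.float32(-89.44501), np.float32(0.5623947), np.float32(0.7442448), np.float32(-89.23313)]
corners LB LT RT RB [array([434.7, -60.8], dtype=float32), array([433.5,  60. ], dtype=float32), array([629.3,  62.6], dtype=float32), array([630.9, -58.9], dtype=float32)]
blue 399 [[622.88324009   1.36915377  55.        ]]
fin cloud top 64.7054394800873 [620.86287441   3.40208175  62.17396446]
slate z 15.564353942213359 plate z 28.511456337297716
```

>>> {"fn": "drive_tool", "kwargs": {
  "commands": [
    [[0.4,12.1,10,0,0,-0.011,8.5],[0.4,12.1,20,0,0,-0.011,8.5],[0.4,12.1,25,0,0,-0.011,8.5],[0.4,12.1,25,0,0,-0.011,8.5],[0.4,12.1,28,0,0,-0.011,8.5],[0.4,12.1,29.5,0,0,-0.011,8.5],[0.4,12.1,29.5,0,0,-0.011,8.5]]
  ]
}}

```text
time: 2.45
ee_pos: [617.8, -0.2, 35.9]
tcp_rot: [0.704, 0.71, -0.002, -0.003]
contact_force: [-1.4, -0.1, -0.6]
finger_gap: 85.0
```

```bash
python3 - <<'E'
from h import *
s=manip.get_state();print(np.round(s['ee_pos'],1),np.round(s['tcp_rot'],4))
c=grab('wrist');save(c,'w2.png',s=1.2)
E
```

```text
[ 6.178e+02 -2.000e-01  3.590e+01] [ 0.7045  0.7097 -0.0022 -0.0027]
```

View pics/w2.png

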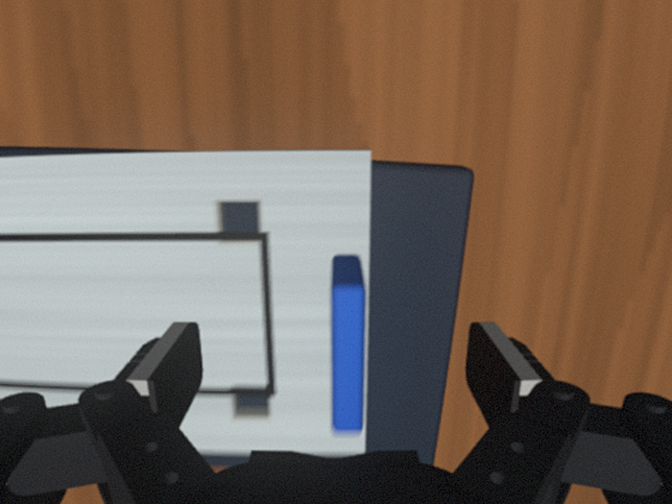

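>>> {"fn": "drive_tool", "kwargs": {
  "commands": [
    [[0.2,0.3,0.2,0,0,0,4],[0.2,0.3,0.2,0,0,0,0],[0.2,0.3,0.2,0,0,0,0],[0.2,0.3,0.2,0,0,0,0],[0.2,0.3,0.2,0,0,0,0],[0.2,0.3,0.2,0,0,0,0],[0.2,0.3,0.2,0,0,0,0]]
  ],
  "force": 35
}}

```text
time: 3.2
ee_pos: [624.6, 3.4, 41.0]
tcp_rot: [0.704, 0.711, 0.0, 0.001]
contact_force: [-3.1, -0.8, 5.8]
finger_gap: 9.5
```

```bash
cat >> h.py <<'E'
def yaw():
    from scipy.spatial.transform import Rotation as R
    s=manip.get_state();M=R.from_quat(s['tcp_rot']).as_matrix();return s,M
def plan(x,y,z,yw):
    "print shift (cm, tool axes) and turn from measured pose to world target, tool down, tool-x yaw yw"
    from scipy.spatial.transform import Rotation as R
    s,M=yaw();p=np.array(s['ee_pos'])
    T=np.array([[np.cos(yw),np.sin(yw),0],[np.sin(yw),-np.cos(yw),0],[0,0,-1]]).T
    T=np.column_stack([[np.cos(yw),np.sin(yw),0],[np.sin(yw),-np.cos(yw),0],[0,0,-1]])
    print('shift',np.round(M.T@(np.array([x,y,z])-p)/10,2),'turn',np.round(R.from_matrix(M.T@T).as_rotvec(),3))
E
python3 - <<'E'
from h import *
c=grab('wrist');np.save('w3.npy',c,allow_pickle=True)
for i in range(2):
    grab('wrist')
s,M=yaw();print(s['time'],np.round(s['ee_pos'],1),np.round(M[:,0],3),s['contact_force'])
c=grab('wrist')
hsv=cv2.cvtColor(c['img'],cv2.COLOR_RGB2HSV);H,S,V=cv2.split(hsv)
m=(S<50)&(V>140);m[:,:2]=0
for r in (140,160,180): 
    q=np.where(m[r,:340])[0]; print(r,q.max(),onplane(c,[(q.max()+.5,r)],28)[0].round(1))
plan(650.8,-12,40,np.pi/2-.0447)
E
```

```text
3.35 [624.6   3.5  41. ] [-0.01  1.   -0.  ] [-2.56966825 -0.11081283  6.12875791]
140 298 [632.7  59.   28. ]
160 297 [632.4  50.8  28. ]
180 297 [632.6  42.4  28. ]
shift [-1.57  2.61  0.1 ] turn [0.001 0.    0.055]
```

>>> {"fn": "drive_tool", "kwargs": {
  "commands": [
    [[-0.4,0.7,0,0,0,0.014,0],[-0.8,1.4,0,0,0,0.028,0],[-1.2,2.0,0,0,0,0.042,0],[-1.5,2.6,0,0,0,0.055,0],[-1.5,2.6,0.0,0,0,0.055,0],[-1.5,2.6,0.3,0,0,0.055,0],[-1.5,2.6,0.6,0,0,0.055,0],[-1.5,2.6,0.6,0,0,0.055,0]]
  ]
}}

```text
time: 4.2
ee_pos: [653.4, -11.6, 38.4]
tcp_rot: [0.723, 0.691, 0.002, 0.003]
contact_force: [-2.5, 0.4, 22.3]
finger_gap: 9.4
```

```bash
python3 - <<'E'
from h import *
c=grab('wrist');save(c,'w3.png',s=1.2)
s,M=yaw();print(np.round(s['ee_pos'],1),np.round(M[:,0],3),s['contact_force'])
P=cloud(c);print(np.nanmedian(P[100:120,150:200].reshape(-1,3),0))
E
```

```text
[653.4 -11.6  38.6] [ 0.045  0.999 -0.001] [-2.41743365  0.32461314 21.91879926]
[610.35187487  58.25134563   1.56478154]
```

View pics/w3.png

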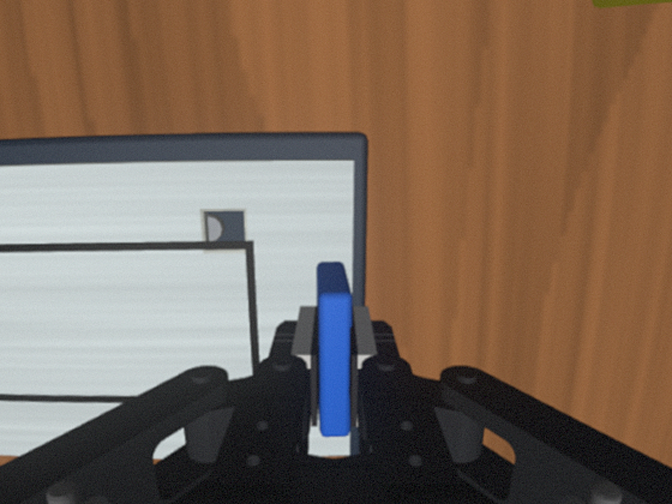

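>>> {"fn": "drive_tool", "kwargs": {
  "commands": [
    [[-0.05,-0.2,-0.1,0,0,0,0],[-0.1,-0.4,0,0,0,0,0],[-0.1,-0.5,0,0,0,0,0],[-0.1,-0.6,0,0,0,0,0],[-0.1,-0.7,0,0,0,0,0],[-0.1,-0.7,0,0,0,0,0]]
  ]
}}

```text
time: 4.85
ee_pos: [651.4, -12.0, 40.6]
tcp_rot: [0.723, 0.691, 0.006, 0.007]
contact_force: [9.4, 2.2, 16.7]
finger_gap: 9.2
```

```bash
python3 - <<'E'
from h import *
c=grab('wrist');save(c,'w4.png',(100,80,420,290),2)
s,M=yaw();print(np.round(s['ee_pos'],1),np.round(M[:,0],3),s['contact_force'])
E
```

```text
[651.3 -12.   40.5] [ 0.045  0.999 -0.   ] [ 9.56436081  1.62039668 16.47693664]
```

View pics/w4.png

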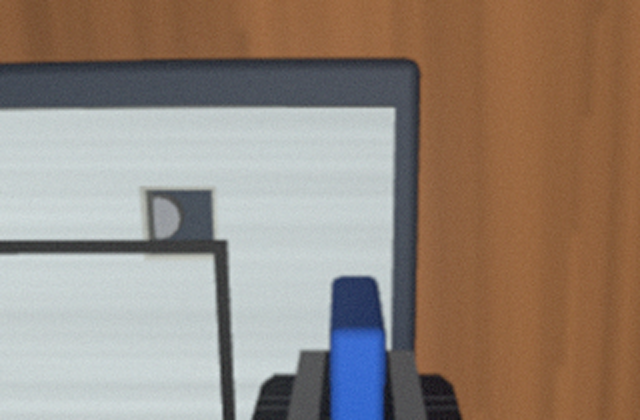

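>>> {"fn": "drive_tool", "kwargs": {
  "commands": [
    [[0,0,-0.2,0,0,0,0],[0,0,-0.4,0,0,0,0],[0,0,-0.4,0,0,0,0],[0,0,-0.4,0,0,0,0]]
  ]
}}

```text
time: 5.3
ee_pos: [643.2, -11.9, 36.8]
tcp_rot: [0.723, 0.691, 0.0, 0.0]
contact_force: [3.1, -0.2, -0.9]
finger_gap: 8.9
```

```bash
cat > pin.py <<'E'
from h import *
import sys
c=grab('wrist');np.save('wl.npy',c,allow_pickle=True)
s,M=yaw();print(np.round(s['ee_pos'],1),np.round(M[:,0],3),np.round(s['contact_force'],1),'rot',np.round(s['tcp_rot'],4))
H,S,V=cv2.split(cv2.cvtColor(c['img'],cv2.COLOR_RGB2HSV));P=cloud(c)
pl=(S<45)&(V>150)
ok=pl&np.isfinite(P[...,2])&(P[...,2]>10)
Q=P[ok];A=np.c_[Q[:,0]-550,Q[:,1],np.ones(len(Q))];k=np.linalg.lstsq(A,Q[:,2],rcond=None)[0];print('plate plane at(550,0) z',k[2].round(2),'slopes',k[:2].round(4))
E
python3 pin.py; python3 -c "
from h import *
c=np.load('wl.npy',allow_pickle=True).item();P=cloud(c)
print(np.round(P[172:206:3,160:220:4,2],0))"
```

```text
[643.1 -11.9  36.8] [0.045 0.999 0.   ] [ 3.6 -0.1 -0.6] rot [7.228e-01 6.910e-01 2.000e-04 1.000e-04]
plate plane at(550,0) z 24.57 slopes [ 0.0044 -0.0041]
[[26. 26. 25. 25. 25. 25. 24. 25. 26. 25. 25. 24. 25. 24. 24.]
 [24. 23. 26. 24. 19. 16. 16. 15. 16. 17. 15. 16. 24. 24. 24.]
 [25. 25. 25. 23. 20. 16. 15. 16. 14. 19. 19. 16. 23. 25. 24.]
 [24. 25. 24. 24. 20. 17. 15. 15. 20. 22. 21. 20. 23. 23. 24.]
 [25. 24. 24. 24. 20. 15. 16. 23. 22. 21. 21. 22. 25. 24. 25.]
 [25. nan 24. 24. 21. 16. 16. 22. 22. 22. 21. 21. 24. 26. 25.]
 [25. 26. 24. 26. 21. 16. 15. 21. 22. 22. 21. 22. 24. 25. 24.]
 [24. 25. 25. 24. 21. 15. 16. 21. 22. 21. 22. 23. 24. 25. 25.]
 [25. 24. 25. 24. 22. 16. 16. 15. 23. 21. 22. 22. 24. 25. 25.]
 [25. 25. 25. 25. 22. 15. 16. 15. 17. 21. 21. 14. 23. 23. 25.]
 [25. 24. 24. 25. 25. 25. 25. 25. 25. 25. 26. 25. 25. 25. 23.]
 [25. 25. 26. 25. 26. 25. 24. 24. 24. 26. 24. 25. 24. 25. 25.]]
```

>>> {"fn": "drive_tool", "kwargs": {
  "commands": [
    [[0,0.1,0,0,0,0,0],[0,0.2,0,0,0,0,0],[0,0.2,0,0,0,0,2],[0,0.2,0,0,0,0,2.5],[0,0.2,0,0,0,0,2.5],[0,0.2,0,0,0,0,2.5]]
  ]
}}

```text
time: 5.95
ee_pos: [645.1, -12.0, 37.4]
tcp_rot: [0.723, 0.691, 0.0, 0.0]
contact_force: [0.2, -0.6, -1.2]
finger_gap: 25.0
```

```bash
python3 pin.py;python3 -c "
from h import *
c=np.load('wl.npy',allow_pickle=True).item();P=cloud(c)
save(c,'w5.png',(60,80,400,290),2)
print(np.round(P[166:212:3,156:220:4,2],0))"
```

```text
[645.1 -12.   37.4] [ 0.045  0.999 -0.   ] [ 0.1 -0.1  0. ] rot [0.7228 0.691  0.     0.    ]
plate plane at(550,0) z 22.6 slopes [ 0.0052 -0.0019]
[[22. 23. 22. 21. 22. 23. 22. 23. 22. 22. 23. 22. 23. 23. 22. 23.]
 [23. 23. 22. 22. 23. 23. 23. 23. 24. 23. 22. 23. 23. 22. 23. 21.]
 [22. 23. 22. 23. 22. 23. 23. 23. 23. 23. 21. 23. 22. 23. 23. 23.]
 [22. 23. 22. 23. 22. 16. 16. 15. 16. 16. 16. 16. 18. 24. 22. 22.]
 [22. 23. 22. 21. 22. 17. 15. 15. 16. 20. 20. 15. 15. 21. 22. 22.]
 [23. 23. 22. 23. 23. 17. 15. 16. 22. 21. 20. 21. 15. 23. 22. 22.]
 [23. 22. 23. 22. 22. 18. 16. 21. 23. 22. 21. 22. 19. 23. 22. 23.]
 [24. 23. 22. 23. 23. 17. 15. 22. 22. 22. 22. 21. 20. 22. 22. 23.]
 [22. 22. 23. 21. 23. 18. 15. 22. 22. 22. 22. 22. 20. 22. 21. 22.]
 [24. 21. 22. 23. 22. 18. 15. 22. 22. 21. 22. 21. 19. 22. 22. 22.]
 [22. 24. 22. 23. 21. 19. 15. 15. 21. 21. 21. 21. 16. 22. 22. 24.]
 [24. 23. 23. 24. 22. 23. 22. 23. 23. 22. 22. 24. 22. 23. 22. 22.]
 [23. 23. 23. 23. 23. 23. 23. 23. 23. 23. 23. 24. 22. 23. 23. 24.]
 [23. 23. 22. 24. 23. 21. 22. 21. 21. 22. 21. 21. 20. 24. 22. 23.]
 [23. 23. 23. 22. 22. 23. 23. 22. 23. 23. 24. 24. 23. nan 23. 21.]
 [24. 24. 22. 23. 22. 24. 22. 23. 23. 22. 23. 23. 22. 23. 24. 24.]]
```

```bash
python3 -c "
from h import *
plan(645,-12,120,1.526);plan(560,-70,330,1.526)"
```

```text
shift [ 0.   -0.01 -8.26] turn [ 0.  0. -0.]
shift [ -6.18  -8.24 -29.26] turn [ 0.  0. -0.]
```

>>> {"fn": "drive_tool", "kwargs": {
  "commands": [
    [[0,0,-2,0,0,0,4],[0,0,-6,0,0,0,8.5],[0,0,-11,0,0,0,8.5],[-6.2,-8.2,-29,0,0,0,8.5],[-6.2,-8.2,-29,0,0,0,8.5],[-6.2,-8.2,-29,0,0,0,8.5],[-6.2,-8.2,-29,0,0,0,8.5],[-6.2,-8.2,-29,0,0,0,8.5],[-6.2,-8.2,-29,0,0,0,8.5]]
  ]
}}

```text
time: 6.9
ee_pos: [560.9, -70.9, 330.1]
tcp_rot: [0.723, 0.691, 0.001, 0.002]
contact_force: [0.5, 0.2, -0.2]
finger_gap: 85.0
```

```bash
cat > pl.py <<'E'
from h import *
c=grab('wrist');np.save('wl.npy',c,allow_pickle=True);save(c,'wplate.png')
s,M=yaw();print(np.round(s['ee_pos'],1))
H,S,V=cv2.split(cv2.cvtColor(c['img'],cv2.COLOR_RGB2HSV))
pl=((S<50)&(V>150)).astype(np.uint8)
n,l,st,ce=cv2.connectedComponentsWithStats(pl)
P=cloud(c)
for i in np.argsort(-st[1:,4])[:3]+1:
    print(st[i],np.nanmedian(P[l==i],0).round(1))
    ct,_=cv2.findContours((l==i).astype(np.uint8),0,1);h=cv2.convexHull(np.vstack(ct)).reshape(-1,2)
    w=onplane(c,h,22)[:,:2];r=cv2.minAreaRect(w.astype(np.float32));print(r,cv2.boxPoints(r).round(1).tolist())
E
python3 pl.py
```

```text
[560.5 -70.4 327.6]
[ 182   59  172  106 9457] [562.6  -0.6  22.6]
((554.1259155273438, -9.192672729492188), (120.55455780029297, 195.85171508789062), 87.3173828125) [[453.5, -64.80000305175781], [649.0999755859375, -74.0], [654.7999877929688, 46.400001525878906], [459.1000061035156, 55.599998474121094]]
[ 195   87  126   52 6388] [542.   -8.2  22.6]
((541.7507934570312, -8.657363891601562), (58.40671920776367, 144.52151489257812), 87.18537902832031) [[468.1000061035156, -34.29999923706055], [612.5, -41.400001525878906], [615.4000244140625, 17.0], [471.0, 24.100000381469727]]
[ 427  206   78   95 6082] [ 780.1 -174.6   67.2]
((802.9420166015625, -200.61082458496094), (133.6243438720703, 95.14543914794922), 87.78430938720703) [[752.7999877929688, -265.5], [847.9000244140625, -269.20001220703125], [853.0999755859375, -135.6999969482422], [758.0, -132.0]]
```

```bash
python3 -c "
from h import *
plan(535,-255,340,.785)"
```

```text
shift [-18.56  -1.7   -1.24] turn [ 0.001 -0.     0.74 ]
```

>>> {"fn": "drive_tool", "kwargs": {
  "commands": [
    [[-18.5,-1.7,-1.2,0,0,0.74,8.5],[-18.5,-1.7,-1.2,0,0,0.74,8.5],[-18.5,-1.7,-1.2,0,0,0.74,8.5],[-18.5,-1.7,-1.2,0,0,0.74,8.5],[-18.5,-1.7,-1.2,0,0,0.74,8.5],[-18.5,-1.7,-1.2,0,0,0.74,8.5],[-18.5,-1.7,-1.2,0,0,0.74,8.5]]
  ]
}}

```text
time: 7.65
ee_pos: [535.0, -253.4, 336.9]
tcp_rot: [0.923, 0.385, -0.001, -0.002]
contact_force: [-0.7, 0.1, 0.4]
finger_gap: 85.0
```

```bash
python3 - <<'E'
from h import *
c=grab('wrist');np.save('wp.npy',c,allow_pickle=True);save(c,'wpile.png',s=1.4)
s,M=yaw();print(np.round(s['ee_pos'],1),M[:,0].round(3))
E
```

```text
[ 535.1 -253.1  337.5] [ 0.703  0.711 -0.   ]
```

View pics/wpile.png

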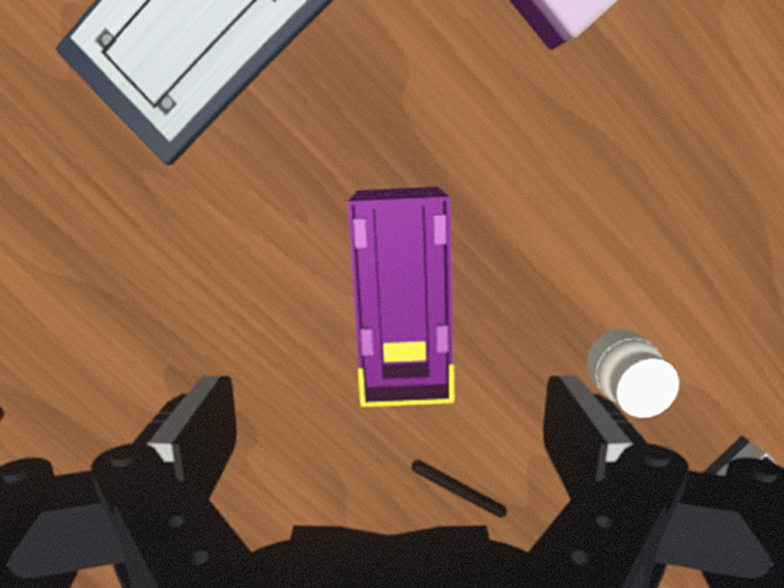

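```bash
cat > rim.py <<'E'
from h import *
def rim(c,px,z):
    w=onplane(c,np.array(px)/1.4,z)[:,:2]; f=(w[0]+w[1])/2; y=(w[2]+w[3])/2
    d=y-f
    print('len',np.linalg.norm(d).round(1),'w',np.linalg.norm(w[0]-w[1]).round(1),np.linalg.norm(w[2]-w[3]).round(1),'centre',((f+y)/2).round(1),'yaw',np.arctan2(d[1],d[0]).round(4))
    return (f+y)/2
E
python3 - <<'E'
from rim import *
c=np.load('wp.npy',allow_pickle=True).item()
rim(c,[(349,200),(448,197),(361,406),(454,402)],126)
P=cloud(c);Z=P[...,2];H,S,V=cv2.split(cv2.cvtColor(c['img'],cv2.COLOR_RGB2HSV))
m=(Z>118)&(Z<136)&(P[...,0]<700)&(S>80)&(np.hypot(P[...,0]-515,P[...,1]+278)<110)
q=P[m];r=cv2.minAreaRect(q[:,:2].astype(np.float32));print(m.sum(),np.median(q[:,2]),r)
plan(515,-278,150,.8)
E
```

```text
len 150.7 w 65.8 69.0 centre [ 513.4 -286.7] yaw -2.3032
2048 125.66705197507235 ((513.1420288085938, -286.08416748046875), (150.7068634033203, 68.40361022949219), 48.22195053100586)
shift [-3.18  0.37 18.75] turn [-0.003  0.    -0.01 ]
```

>>> {"fn": "drive_tool", "kwargs": {
  "commands": [
    [[-3.9,0.8,5,0,0,-0.05,8.5],[-3.9,0.8,10,0,0,-0.05,8.5],[-3.9,0.8,15,0,0,-0.05,8.5],[-3.9,0.8,17,0,0,-0.05,8.5],[-3.9,0.8,17,0,0,-0.05,8.5],[-3.9,0.8,17,0,0,-0.05,8.5]]
  ]
}}

```text
time: 8.3
ee_pos: [513.5, -286.7, 169.5]
tcp_rot: [0.913, 0.407, -0.0, -0.0]
contact_force: [0.3, -0.9, 0.2]
finger_gap: 84.9
```

```bash
python3 -c "
from h import *
s,M=yaw();print(s['ee_pos'],s['contact_force'])
plan(513.2,-286.2,92,.8416)"
```

```text
[ 513.52557784 -286.67981876  169.51549555] [ 0.34140197 -0.8769783   0.22626705]
shift [ 0.01 -0.05  7.75] turn [-0.001 -0.    -0.003]
```

>>> {"fn": "drive_tool", "kwargs": {
  "commands": [
    [[0,0,4,0,0,0,8.5],[0,0,6.5,0,0,0,8.5],[0,0,7.7,0,0,0,8.5],[0,0,7.7,0,0,0,8.5],[0,0,7.7,0,0,0,6],[0,0,7.7,0,0,0,6],[0,0,7.7,0,0,0,6],[0,0,7.7,0,0,0,6]]
  ],
  "force": 50
}}

```text
time: 9.1
ee_pos: [514.9, -288.7, 95.2]
tcp_rot: [0.914, 0.406, 0.001, 0.002]
contact_force: [0.1, 1.0, 6.4]
finger_gap: 67.3
```

>>> {"fn": "drive_tool", "kwargs": {
  "commands": [
    [[0,0,-1,0,0,0,6],[0,0,-3,0,0,0,6],[0,0,-6,0,0,0,6],[0,0,-10,0,0,0,6],[0,0,-13,0,0,0,6],[0,0,-13,0,0,0,6],[0,0,-13,0,0,0,6]]
  ]
}}

```text
time: 9.8
ee_pos: [513.5, -287.9, 223.7]
tcp_rot: [0.914, 0.406, 0.001, 0.001]
contact_force: [-0.4, -0.1, -1.3]
finger_gap: 67.2
```

```bash
python3 - <<'E'
from h import *
c=grab('scene')
save(c,'s1.png',(120,100,340,260),2.5)
s,M=yaw();print(s['ee_pos'],s['contact_force'],s['finger_gap'])
plan(541.7,-8.6,230,np.pi-.047)
c=grab('wrist');P=cloud(c);np.save('wl.npy',c,allow_pickle=True)
H,S,V=cv2.split(cv2.cvtColor(c['img'],cv2.COLOR_RGB2HSV))
m=((H>135)&(H<160)&(S>80)|(H>20)&(H<36)&(S>120)); q=P[m];
print(np.histogram(q[:,2],bins=range(0,320,10)))
E
```

```text
[ 512.77273772 -287.30022184  221.94175754] [ 0.25333558 -0.82081777 -1.30327717] 67.01041995288094
shift [ 22.61 -16.54  -0.8 ] turn [-0.000e+00 -1.000e-03 -2.259e+00]
(array([   13,     0,     0,     0,     0,     0,     0,     0,     0,
           0,     0,     0,     0,     0,     0,     0,     0,     0,
           0, 20319,  1683,  1519, 19384,  2738,  9097,  8064,    47,
           7,    14,   225,   207]), array([  0,  10,  20,  30,  40,  50,  60,  70,  80,  90, 100, 110, 120,
       130, 140, 150, 160, 170, 180, 190, 200, 210, 220, 230, 240, 250,
       260, 270, 280, 290, 300, 310]))
```

View pics/s1.png

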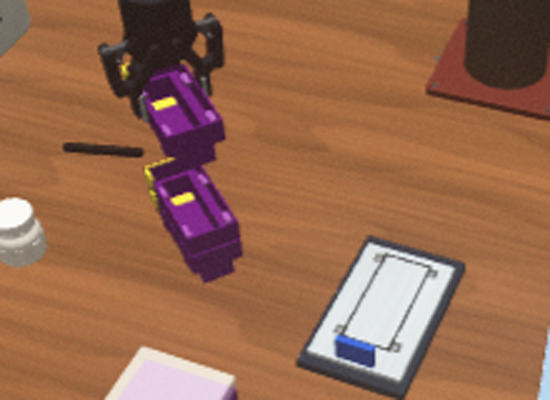

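>>> {"fn": "drive_tool", "kwargs": {
  "commands": [
    [[3,-2,-0.8,0,0,-0.14,6],[6,-4,-0.8,0,0,-0.28,6],[9,-6.5,-0.8,0,0,-0.42,6],[12,-9,-0.8,0,0,-0.56,6],[15,-11,-0.8,0,0,-0.7,6],[18,-13,-0.8,0,0,-0.84,6],[21,-15,-0.8,0,0,-0.98,6],[22.6,-16.5,-0.8,0,0,-1.12,6],[22.6,-16.5,-0.8,0,0,-1.26,6],[22.6,-16.5,-0.8,0,0,-1.4,6]]
  ]
}}

```text
time: 10.9
ee_pos: [541.1, -8.0, 228.1]
tcp_rot: [0.434, 0.901, -0.001, -0.002]
contact_force: [0.2, -0.2, -1.0]
finger_gap: 66.9
```

>>> {"fn": "drive_tool", "kwargs": {
  "commands": [
    [[0,0,0,0,0,-0.14,6],[0,0,0,0,0,-0.28,6],[0,0,0,0,0,-0.42,6],[0,0,0,0,0,-0.56,6],[0,0,0,0,0,-0.7,6],[0,0,0,0,0,-0.85,6],[0,0,0,0,0,-0.85,6],[0,0,0,0,0,-0.85,6]]
  ]
}}

```text
time: 11.7
ee_pos: [541.6, -9.1, 228.9]
tcp_rot: [0.03, 1.0, 0.0, -0.001]
contact_force: [-1.0, 0.5, -0.9]
finger_gap: 66.9
```

```bash
cat > held.py <<'E'
from h import *
import sys
# held/placed crate: points of purple/yellow within given z band -> rect
c=grab('wrist');P=cloud(c);s,M=yaw();print(np.round(s['ee_pos'],1),np.round(s['contact_force'],1),s['finger_gap'].round(1))
H,S,V=cv2.split(cv2.cvtColor(c['img'],cv2.COLOR_RGB2HSV))
m=((H>135)&(H<160)&(S>80)|(H>20)&(H<36)&(S>120))&np.isfinite(P[...,2])
q=(P[m]-s['ee_pos'])@M
print('z quantiles in tool',np.percentile(q[:,2],[2,50,98]).round(1))
fl=q[q[:,2]>np.percentile(q[:,2],98)-14]
save(c,'held.png')
E
python3 held.py; python3 -c "
from h import *
plan(541.7,-8.6,70,np.pi-.047)"
```

```text
shift [-0.02  0.05 15.92] turn [ 0.    -0.002 -0.012]Traceback (most recent call last):
  File "held.py", line 4, in <module>
    c=grab('wrist');P=cloud(c);s,M=yaw();print(np.round(s['ee_pos'],1),np.round(s['contact_force'],1),s['finger_gap'].round(1))
                                                                                                      ^^^^^^^^^^^^^^^^^^^^^
AttributeError: 'float' object has no attribute 'round'
```

>>> {"fn": "drive_tool", "kwargs": {
  "commands": [
    [[0,0,5,0,0,-0.01,6],[0,0,10,0,0,-0.01,6],[0,0,14,0,0,-0.01,6],[0,0,16,0,0,-0.01,6],[0,0,17,0,0,-0.01,6],[0,0,17.4,0,0,-0.01,6],[0,0,17.7,0,0,-0.01,6],[0,0,17.9,0,0,-0.01,6],[0,0,17.9,0,0,-0.01,6]]
  ]
}}

```text
time: 12.65
ee_pos: [543.1, -9.4, 52.3]
tcp_rot: [0.023, 1.0, -0.0, 0.001]
contact_force: [0.5, 1.1, -1.6]
finger_gap: 66.9
```

>>> {"fn": "drive_tool", "kwargs": {
  "commands": [
    [[0.1,0,0.2,0,0,0,6],[0.1,0,0.4,0,0,0,6],[0.1,0,0.4,0,0,0,6]]
  ]
}}

```text
time: 12.95
ee_pos: [543.0, -9.4, 51.3]
tcp_rot: [0.023, 1.0, -0.0, 0.001]
contact_force: [-8.5, -0.2, 22.6]
finger_gap: 66.8
```

>>> {"fn": "drive_tool", "kwargs": {
  "commands": [
    [[0,0,0,0,0,0,7.5],[0,0,0,0,0,0,8.5],[0,0,0,0,0,0,8.5],[0,0,-3,0,0,0,8.5],[0,0,-7,0,0,0,8.5],[0,0,-12,0,0,0,8.5],[0,0,-17,0,0,0,8.5],[3,0,-25,0,0,0,8.5],[3,0,-25,0,0,0,8.5],[3,0,-25,0,0,0,8.5]]
  ]
}}

```text
time: 13.95
ee_pos: [513.1, -8.1, 303.7]
tcp_rot: [0.023, 1.0, -0.001, 0.005]
contact_force: [-0.1, 0.2, 0.6]
finger_gap: 85.0
```

```bash
cat > crate.py <<'E'
from h import *
import sys
x,y,zr=map(float,sys.argv[1:4])
c=grab('wrist');np.save('wl.npy',c,allow_pickle=True);P=cloud(c);s,M=yaw();print(np.round(s['ee_pos'],1),M[:,0].round(3))
H,S,V=cv2.split(cv2.cvtColor(c['img'],cv2.COLOR_RGB2HSV))
near=(np.hypot(P[...,0]-x,P[...,1]-y)<110)
m=near&(abs(P[...,2]-zr)<7)&(S>80)
q=P[m];r=cv2.minAreaRect(q[:,:2].astype(np.float32));print('rim',m.sum(),np.median(q[:,2]).round(1),r)
A=np.c_[q[:,0]-x,q[:,1]-y,np.ones(len(q))];print('plane',np.linalg.lstsq(A,q[:,2],rcond=None)[0].round(3))
yl=near&(H>20)&(H<36)&(S>120);print('yellow',np.nanmedian(P[yl],0).round(1))
fl=(np.hypot(P[...,0]-x,P[...,1]-y)<30)&(P[...,2]<zr-40);print('floor z',np.nanmedian(P[fl][:,2]))
E
python3 crate.py 541.7 -8.6 82; python3 -c "
from h import *
c=grab('top')
H,S,V=cv2.split(cv2.cvtColor(c['img'],cv2.COLOR_RGB2HSV))
c2=c['img'][200:250,150:225]
m=((H>100)&(H<125)&(S>120)).astype(np.uint8);m[:,:155]=0;m[:,218:]=0;m[:195]=0;m[265:]=0
n,l,st,ce=cv2.connectedComponentsWithStats(m)
for i in range(1,n):
  if st[i,4]>8: print(st[i,4],ce[i].round(1),onplane(c,ce[i],42)[0].round(1))
"
```

```text
[512.5  -8.  300.5] [-0.999  0.046 -0.006]
rim 1607 82.1 ((543.9158325195312, -8.039623260498047), (68.27169036865234, 151.1609344482422), 87.13556671142578)
plane [-0.0000e+00  1.0000e-03  8.0793e+01]
yellow [598.4  -3.8  82.1]
floor z 25.610491512171393
48 [199.  210.8] [572.7 248.8  42. ]
50 [168.4 211.3] [568.1 347.6  42. ]
50 [200.  226.9] [520.2 242.6  42. ]
48 [170.7 229.1] [510.2 336.1  42. ]
53 [201.7 245.9] [459.3 233.8  42. ]
53 [171.7 248.1] [449.6 328.9  42. ]
```

>>> {"fn": "drive_tool", "kwargs": {
  "commands": [
    [[0.2,3,-3,0,0,0.14,8.5],[0.4,6,-3,0,0,0.28,8.5],[0.6,9,-3,0,0,0.42,8.5],[0.8,12,-3,0,0,0.56,8.5],[1,15,-3,0,0,0.7,8.5],[1,19,-3,0,0,0.84,8.5],[1.3,23,-3,0,0,0.98,8.5],[1.3,26,-3,0,0,1.12,6],[1.3,26,-3,0,0,1.26,6],[1.3,26,-3,0,0,1.4,6]]
  ]
}}

```text
time: 15.05
ee_pos: [509.4, 253.5, 323.9]
tcp_rot: [0.663, 0.749, -0.002, -0.001]
contact_force: [0.0, 1.2, -0.5]
finger_gap: 59.8
```

>>> {"fn": "drive_tool", "kwargs": {
  "commands": [
    [[0,0,0,0,0,0,6],[0,0,0,0,0,0,6]]
  ]
}}

```text
time: 15.25
ee_pos: [509.8, 252.3, 325.2]
tcp_rot: [0.66, 0.751, -0.001, -0.001]
contact_force: [0.2, 0.2, 0.1]
finger_gap: 60.2
```

```bash
cat > bot.py <<'E'
from h import *
from scipy.spatial.transform import Rotation as R
def bottles(ybound=150):
    c=grab('wrist');np.save('wl.npy',c,allow_pickle=True);P=cloud(c)
    H,S,V=cv2.split(cv2.cvtColor(c['img'],cv2.COLOR_RGB2HSV))
    m=((H>100)&(H<125)&(S>120)&(P[...,2]<70)).astype(np.uint8)
    n,l,st,ce=cv2.connectedComponentsWithStats(m);B=[]
    for i in range(1,n):
        if st[i,4]>40:
            q=P[l==i];q=q[np.isfinite(q[:,2])];top=np.percentile(q[:,2],90)
            k=(l==i)&(P[...,2]>top-4);ys,xs=np.where(k);(u,v),r=cv2.minEnclosingCircle(np.c_[xs,ys].astype(np.float32))
            p=onplane(c,[(u,v)],42)[0]
            if p[1]>ybound: B.append(p[:2]);print(st[i,4],'top z',top.round(1),'xy',p[:2].round(1),'r',(r*470/377).round(1))
    return np.array(B),c
if __name__=='__main__':
    B,c=bottles();s,M=yaw();print(np.round(s['ee_pos'],1),M[:,0].round(3));save(c,'pad.png')
E
python3 bot.py
```

```text
Traceback (most recent call last):
  File "bot.py", line 16, in <module>
    B,c=bottles();s,M=yaw();print(np.round(s['ee_pos'],1),M[:,0].round(3));save(c,'pad.png')
        ~~~~~~~^^
  File "bot.py", line 13, in bottles
    if p[1]>ybound: B.append(p[:2]);print(st[i,4],'top z',top.round(1),'xy',p[:2].round(1),'r',(r*470/377).round(1))
                                                                                               ^^^^^^^^^^^^^^^^^
AttributeError: 'float' object has no attribute 'round'
```

```bash
sed -i 's/(r\*470\/377).round(1)/round(r*470\/377,1)/' bot.py; sed -i "s/s\['finger_gap'\].round(1)/s['finger_gap']/" held.py; python3 bot.py
```

```text
609 top z 43.6 xy [570.8 349.8] r 17.5
595 top z 43.6 xy [453.  331.2] r 17.4
592 top z 43.6 xy [513.5 338.3] r 17.4
520 top z 43.7 xy [463.3 236. ] r 16.2
523 top z 43.6 xy [523.9 244.8] r 16.2
531 top z 43.7 xy [576.3 250.6] r 16.5
[510.1 252.2 326.2] [-0.127  0.992 -0.   ]
```

View pics/pad.png

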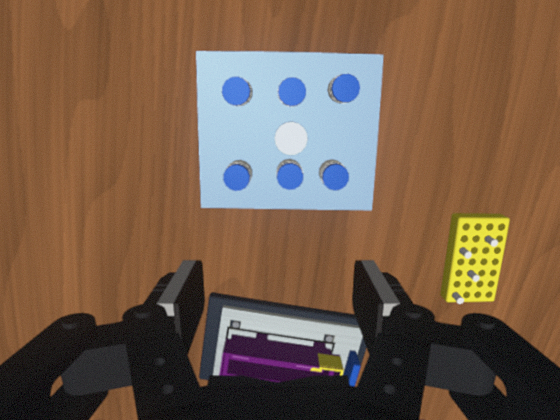

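```bash
python3 -c "
from h import *
plan(576.3,250.6,100,2.3);plan(576.3,250.6,10,2.3)"
```

```text
shift [-0.99  6.58 22.61] turn [-0.002 -0.    -0.602]
shift [-0.99  6.59 31.61] turn [-0.002 -0.    -0.602]
```

>>> {"fn": "drive_tool", "kwargs": {
  "commands": [
    [[-1,6.6,5,0,0,-0.14,5],[-1,6.6,10,0,0,-0.28,5],[-1,6.6,15,0,0,-0.42,5],[-1,6.6,20,0,0,-0.56,5],[-1,6.6,24,0,0,-0.6,5],[-1,6.6,27,0,0,-0.6,5],[-1,6.6,29.5,0,0,-0.6,5],[-1,6.6,31.2,0,0,-0.6,5],[-1,6.6,31.6,0,0,-0.6,5],[-1,6.6,31.6,0,0,-0.6,5]]
  ]
}}

```text
time: 16.35
ee_pos: [577.4, 250.8, 11.6]
tcp_rot: [0.41, 0.912, 0.0, 0.0]
contact_force: [-0.5, 0.6, -0.7]
finger_gap: 49.9
```

>>> {"fn": "drive_tool", "kwargs": {
  "commands": [
    [[0,0,0,0,0,0,2.5],[0,0,0,0,0,0,2.5],[0,0,0,0,0,0,2.5],[0,0,0,0,0,0,2.5],[0,0,0,0,0,0,2.5],[0,0,-1,0,0,0,2.5],[0,0,-4,0,0,0,2.5],[0,0,-8,0,0,0,2.5],[0,0,-8,0,0,0,2.5]]
  ],
  "force": 40
}}

```text
time: 17.25
ee_pos: [581.3, 252.2, 98.7]
tcp_rot: [0.41, 0.912, 0.004, 0.004]
contact_force: [0.6, -0.3, 0.9]
finger_gap: 30.8
```

>>> {"fn": "drive_tool", "kwargs": {
  "commands": [
    [[0,0,-5,0,0,0.1,2.5],[-3,-3,-5,0,0,0.2,2.5],[-6,-6,-5,0,0,0.3,2.5],[-9,-9,-5,0,0,0.4,2.5],[-12,-12,-5,0,0,0.5,2.5],[-15,-15,-5,0,0,0.62,2.5],[-18,-17,-5,0,0,0.75,2.5],[-19,-18,-5,0,0,0.78,2.5],[-19,-18,-5,0,0,0.78,2.5],[-19,-18,-5,0,0,0.78,2.5]]
  ]
}}

```text
time: 18.25
ee_pos: [568.0, -10.0, 141.2]
tcp_rot: [0.726, 0.688, 0.0, -0.0]
contact_force: [1.1, 0.8, -1.0]
finger_gap: 30.4
```

```bash
python3 -c "
from h import *
s,M=yaw();print(np.round(s['ee_pos'],1),s['finger_gap'],np.round(s['contact_force'],1))
plan(573.9,-9.5,35,1.521)
c=grab('wrist');save(c,'inh.png',s=1.2)"
```

```text
[568.  -10.  141.2] 30.41806418199659 [ 1.1  0.8 -1. ]
shift [ 0.08  0.59 10.62] turn [-0.    -0.001 -0.004]
```

View pics/inh.png

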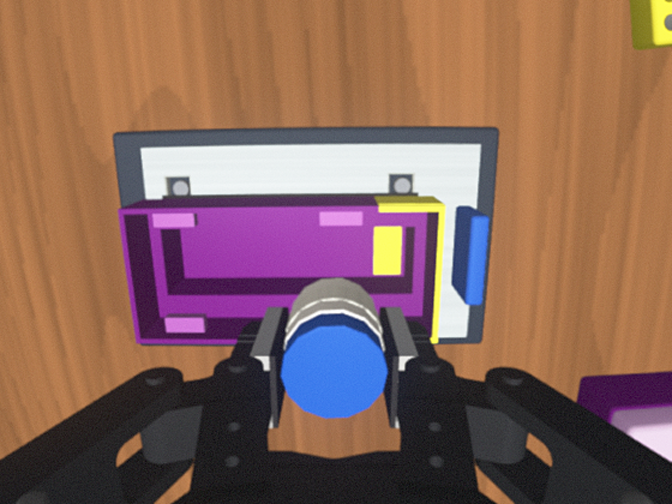

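>>> {"fn": "drive_tool", "kwargs": {
  "commands": [
    [[0.05,0.6,3,0,0,0,2.5],[0.05,0.6,5,0,0,0,2.5],[0.05,0.6,7,0,0,0,2.5],[0.05,0.6,8.5,0,0,0,2.5],[0.05,0.6,9.5,0,0,0,2.5],[0.05,0.6,10,0,0,0,2.5],[0.05,0.6,10.4,0,0,0,2.5],[0.05,0.6,10.4,0,0,0,2.5],[0.05,0.6,10.4,0,0,0,2.5]]
  ]
}}

```text
time: 19.2
ee_pos: [574.9, -10.7, 38.0]
tcp_rot: [0.726, 0.687, 0.0, 0.0]
contact_force: [-0.3, 0.6, -0.3]
finger_gap: 30.4
```

>>> {"fn": "drive_tool", "kwargs": {
  "commands": [
    [[0.1,0,0.2,0,0,0,2.5],[0.1,0,0.4,0,0,0,2.5],[0.1,0,0.4,0,0,0,2.5]]
  ]
}}

```text
time: 19.5
ee_pos: [575.7, -10.3, 36.7]
tcp_rot: [0.726, 0.687, 0.0, 0.001]
contact_force: [-8.9, -0.8, 19.5]
finger_gap: 30.5
```

>>> {"fn": "drive_tool", "kwargs": {
  "commands": [
    [[0,0,0,0,0,0,3.8],[0,0,0,0,0,0,4],[0,0,0,0,0,0,4],[0,0,-2,0,0,0,4],[0,0,-5,0,0,0,4],[0,0,-9,0,0,0,4.5],[0,0,-14,0,0,0,5],[0,0,-18,0,0,0,5],[0,0,-18,0,0,0,5]]
  ]
}}

```text
time: 20.4
ee_pos: [578.6, -10.2, 221.6]
tcp_rot: [0.726, 0.687, 0.004, 0.005]
contact_force: [0.9, 0.1, 0.4]
finger_gap: 50.3
```

```bash
cat > inc.py <<'E'
from h import *
c=grab('wrist');P=cloud(c);H,S,V=cv2.split(cv2.cvtColor(c['img'],cv2.COLOR_RGB2HSV))
s,M=yaw();print(np.round(s['ee_pos'],1),M[:,0].round(3))
m=((H>100)&(H<125)&(S>120)&(abs(P[...,1]+8)<30)&(P[...,0]<630)).astype(np.uint8)
n,l,st,ce=cv2.connectedComponentsWithStats(m)
for i in range(1,n):
    if st[i,4]>100:
        q=P[l==i];z=np.nanmedian(q[:,2]);print(st[i,4],z.round(1),onplane(c,ce[i],z)[0].round(1))
E
python3 inc.py
```

```text
[576.9 -10.  217.9] [ 0.055  0.998 -0.001]
1068 65.6 [575.3  -8.3  65.6]
```

>>> {"fn": "drive_tool", "kwargs": {
  "commands": [
    [[4,-2,0,0,0,-0.1,5],[8,-4,0,0,0,-0.2,5],[12,-6,2,0,0,-0.3,5],[16,-8,4,0,0,-0.38,5],[20,-10.5,6,0,0,-0.384,5],[23,-12.4,6.7,0,0,-0.384,5],[23.9,-12.6,6.7,0,0,-0.384,5],[23.9,-12.6,6.7,0,0,-0.384,5],[23.9,-12.6,6.7,0,0,-0.384,5]]
  ]
}}

```text
time: 21.35
ee_pos: [462.1, 235.3, 146.1]
tcp_rot: [0.582, 0.813, -0.0, 0.0]
contact_force: [0.0, -0.4, 0.6]
finger_gap: 49.7
```

```bash
cat > nb.py <<'E'
from bot import *
import sys
B,c=bottles(); s,M=yaw();print(np.round(s['ee_pos'],1))
yw=np.arctan2(M[1,0],M[0,0]);
t=np.array(list(map(float,sys.argv[1:3])));b=B[np.argmin(np.linalg.norm(B-t,axis=1))];psi=float(sys.argv[3])
print('bottle',b.round(1));plan(b[0],b[1],10,psi)
g=np.array(list(map(float,sys.argv[4:6])));z=float(sys.argv[6]) # place target
e=np.array([np.cos(psi),np.sin(psi)]);f=np.array([np.sin(psi),-np.cos(psi)])
d=g-b;print('carry shift',(d@e/10).round(2),(d@f/10).round(2),'z up from 10 to',z,(10-z)/10,'turn',round(psi-1.521,3))
E
python3 nb.py 463.3 236 1.9 513.9 -6.5 150
```

```text
1880 top z 43.5 xy [452.8 331.1] r 31.4
1821 top z 43.5 xy [512.8 338. ] r 30.7
1769 top z 43.4 xy [570.4 349.2] r 30.6
1512 top z 43.4 xy [462.8 235.7] r 27.5
1484 top z 43.4 xy [523.6 244.9] r 27.6
[462.5 235.  146.4]
bottle [462.8 235.7]
shift [ 0.06  0.05 13.64] turn [ 0.     0.    -0.001]
carry shift -24.57 -3.0 z up from 10 to 150.0 -14.0 turn 0.379
```

>>> {"fn": "drive_tool", "kwargs": {
  "commands": [
    [[0,0,4,0,0,0,5],[0,0,8,0,0,0,5],[0.05,0.05,11,0,0,0,5],[0.05,0.05,13,0,0,0,5],[0.05,0.05,13.6,0,0,0,5],[0.05,0.05,13.6,0,0,0,5],[0.05,0.05,13.6,0,0,0,2.5],[0.05,0.05,13.6,0,0,0,2.5],[0.05,0.05,13.6,0,0,0,2.5],[0.05,0.05,13.6,0,0,0,2.5]]
  ],
  "force": 40
}}

```text
time: 22.4
ee_pos: [463.6, 236.9, 12.0]
tcp_rot: [0.582, 0.813, 0.001, 0.001]
contact_force: [-0.1, -2.2, 6.8]
finger_gap: 30.4
```

>>> {"fn": "drive_tool", "kwargs": {
  "commands": [
    [[0,0,-1,0,0,0,2.5],[0,0,-4,0,0,0,2.5],[0,0,-8,0,0,0,2.5],[0,0,-12,0,0,0,2.5],[-3,0,-14,0,0,0.08,2.5],[-7,0,-14,0,0,0.16,2.5],[-11,-1,-14,0,0,0.26,2.5],[-15,-2,-14,0,0,0.36,2.5],[-19,-2.5,-14,0,0,0.38,2.5],[-22,-3,-14,0,0,0.38,2.5]]
  ]
}}

```text
time: 23.4
ee_pos: [504.6, 16.8, 150.9]
tcp_rot: [0.725, 0.688, 0.0, 0.0]
contact_force: [-0.5, -0.4, -0.7]
finger_gap: 30.7
```

```bash
python3 -c "
from h import *
for i in range(3): grab('wrist')
s,M=yaw();print(np.round(s['ee_pos'],1),s['finger_gap'],np.round(s['contact_force'],1))
plan(513.9,-6.5,36.5,1.521)"
```

```text
[504.6  17.4 150.7] 30.495249504417565 [ 0.3  0.  -1.4]
shift [-2.34  1.05 11.42] turn [ 0.    -0.    -0.004]
```

>>> {"fn": "drive_tool", "kwargs": {
  "commands": [
    [[-2.3,1.05,2,0,0,0,2.5],[-2.3,1.05,4,0,0,0,2.5],[-2.3,1.05,6,0,0,0,2.5],[-2.3,1.05,8,0,0,0,2.5],[-2.3,1.05,9.5,0,0,0,2.5],[-2.3,1.05,10.5,0,0,0,2.5],[-2.3,1.05,11,0,0,0,2.5],[-2.3,1.05,11.3,0,0,0,2.5],[-2.3,1.05,11.5,0,0,0,2.5],[-2.3,1.05,11.5,0,0,0,2.5]]
  ]
}}

```text
time: 24.55
ee_pos: [514.8, -4.7, 36.1]
tcp_rot: [0.725, 0.689, 0.001, 0.001]
contact_force: [0.8, 0.0, -0.5]
finger_gap: 30.8
```

>>> {"fn": "drive_tool", "kwargs": {
  "commands": [
    [[-0.1,0,0.2,0,0,0,2.5],[-0.1,0,0.3,0,0,0,2.5],[-0.1,0,0.3,0,0,0,3.8],[-0.1,0,0.3,0,0,0,4],[-0.1,0,0.3,0,0,0,4],[-0.1,0,-2,0,0,0,4],[-0.1,0,-5,0,0,0,4],[-0.1,0,-9,0,0,0,4.5],[-0.1,0,-14,0,0,0,8.5],[-0.1,0,-18,0,0,0,8.5]]
  ]
}}

```text
time: 25.55
ee_pos: [514.1, -5.9, 218.0]
tcp_rot: [0.725, 0.689, 0.001, 0.001]
contact_force: [1.2, 0.3, -0.6]
finger_gap: 72.2
```

```bash
python3 inc.py; python3 -c "
from h import *
plan(530,-262,300,.8416)"
```

```text
[517.8  -6.4 225.5] [ 0.051  0.999 -0.001]
1124 65.5 [572.5  -8.1  65.5]
1131 65.5 [513.9  -6.8  65.5]
shift [-25.47   2.62  -7.38] turn [ 0.012 -0.003  0.678]
```

>>> {"fn": "drive_tool", "kwargs": {
  "commands": [
    [[-3,0.3,-3,0,0,0.1,8.5],[-7,0.6,-7,0,0,0.24,8.5],[-11,1,-7,0,0,0.38,8.5],[-15,1.5,-7,0,0,0.52,8.5],[-20,2,-7,0,0,0.67,8.5],[-25.4,2.6,-7,0,0,0.678,8.5],[-25.4,2.6,-7,0,0,0.678,8.5],[-25.4,2.6,-7,0,0,0.678,8.5],[-25.4,2.6,-7,0,0,0.678,8.5]]
  ]
}}

```text
time: 26.5
ee_pos: [526.8, -259.8, 284.9]
tcp_rot: [0.913, 0.409, -0.0, -0.001]
contact_force: [-0.3, 0.1, 0.6]
finger_gap: 85.0
```

```bash
python3 crate.py 513 -286 93; python3 -c "
from h import *
plan(513.2,-286.2,59,.8416)"
```

```text
[ 527.  -259.4  285.1] [0.665 0.747 0.   ]
rim 1939 93.2 ((513.6325073242188, -286.2901306152344), (150.47940063476562, 67.91912078857422), 47.891510009765625)
plane [-4.0000e-03  2.0000e-03  9.1912e+01]
yellow [ 477.2 -326.6   93. ]
floor z 36.725224563740255
shift [-2.92  0.77 22.61] turn [-0.001 -0.     0.001]
```

>>> {"fn": "drive_tool", "kwargs": {
  "commands": [
    [[-2.9,0.8,5,0,0,0.005,8.5],[-2.9,0.8,10,0,0,0.005,8.5],[-2.9,0.8,15,0,0,0.005,8.5],[-2.9,0.8,18.5,0,0,0.005,8.5],[-2.9,0.8,21,0,0,0.005,8.5],[-2.9,0.8,22.6,0,0,0.005,8.5],[-2.9,0.8,22.6,0,0,0.005,8.5],[-2.9,0.8,22.6,0,0,0.005,6],[-2.9,0.8,22.6,0,0,0.005,6],[-2.9,0.8,22.6,0,0,0.005,6]]
  ],
  "force": 50
}}

```text
time: 27.55
ee_pos: [515.1, -288.5, 61.6]
tcp_rot: [0.914, 0.406, 0.001, 0.002]
contact_force: [0.3, 1.0, 5.7]
finger_gap: 67.0
```

>>> {"fn": "drive_tool", "kwargs": {
  "commands": [
    [[0,0,0,0,0,0,6],[0,0,0,0,0,0,6],[0,0,-1,0,0,0,6],[0,0,-3,0,0,0,6],[0,0,-6,0,0,0,6],[0,0,-10,0,0,0,6],[0,0,-14,0,0,0,6],[0,0,-17,0,0,0,6],[0,0,-17,0,0,0,6]]
  ]
}}

```text
time: 28.45
ee_pos: [515.9, -289.6, 235.9]
tcp_rot: [0.914, 0.406, 0.002, 0.005]
contact_force: [-0.1, -1.0, -1.6]
finger_gap: 67.1
```

```bash
python3 -c "
from h import *
grab('wrist');grab('wrist')
s,M=yaw();print(np.round(s['ee_pos'],1),s['finger_gap'],np.round(s['contact_force'],1))
plan(543.9,-8.0,230,-.05)"
```

```text
[ 513.6 -287.9  229.9] 67.21095174724945 [-0.4 -0.9 -2.9]
shift [ 22.81 -16.51  -0.04] turn [ 0.001 -0.001  0.887]
```

>>> {"fn": "drive_tool", "kwargs": {
  "commands": [
    [[3,-2,0,0,0,0.12,6],[6,-4,0,0,0,0.24,6],[9,-6,0,0,0,0.36,6],[12,-8.5,0,0,0,0.48,6],[15,-11,0,0,0,0.6,6],[18,-13,0,0,0,0.72,6],[21,-15,0,0,0,0.84,6],[22.8,-16.5,0,0,0,0.887,6],[22.8,-16.5,0,0,0,0.887,6],[22.8,-16.5,0,0,0,0.887,6]]
  ]
}}

```text
time: 29.55
ee_pos: [542.6, -7.5, 227.1]
tcp_rot: [1.0, -0.024, -0.002, 0.0]
contact_force: [-1.0, -0.3, -2.2]
finger_gap: 67.4
```

```bash
python3 -c "
from h import *
c=grab('scene');P=cloud(c);m=np.hypot(P[...,0]-513,P[...,1]+286)<60
print('pile z',np.nanpercentile(P[m][:,2],[5,50,95]).round(0));save(c,'s2.png',(120,80,400,270),2.5)
s,M=yaw();print(np.round(s['ee_pos'],1),s['finger_gap'],np.round(s['contact_force'],1))
plan(543.9,-8.0,105,-.05)
c=grab('wrist');P=cloud(c);H,S,V=cv2.split(cv2.cvtColor(c['img'],cv2.COLOR_RGB2HSV))
q=P[((H>135)&(H<160)&(S>80))|((H>20)&(H<36)&(S>120))];q=q[(q[:,2]>185)&(abs(q[:,1]+8)<60)&(abs(q[:,0]-544)<120)];rm=q[q[:,2]>np.percentile(q[:,2],97)-8];print(np.percentile(q[:,2],[5,97]).round(1),cv2.minAreaRect(rm[:,:2].astype(np.float32)))
"
```

```text
pile z [-1.  7. 59.]
[542.8  -8.2 227.5] 66.92965561628341 [ 0. -1. -3.]
shift [ 0.15 -0.03 12.24] turn [0.    0.003 0.001]
[201.9 259.9] ((562.6089477539062, -8.365608215332031), (119.47016143798828, 110.38723754882812), 86.25567626953125)
```

View pics/s2.png

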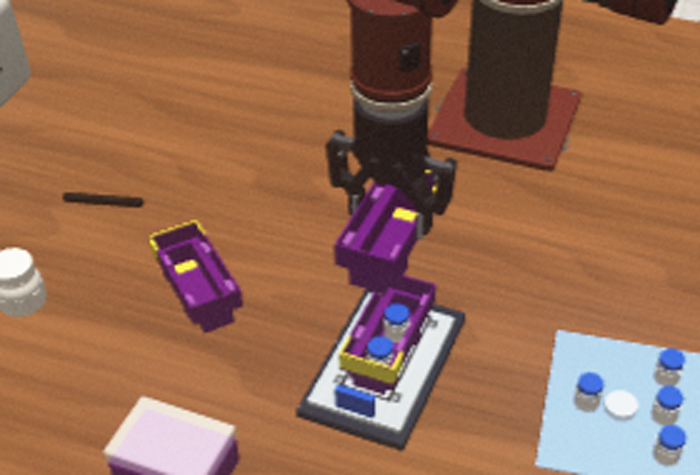

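>>> {"fn": "drive_tool", "kwargs": {
  "commands": [
    [[0.15,0,4,0,0,0,6],[0.15,0,8,0,0,0,6],[0.15,0,10,0,0,0,6],[0.15,0,11,0,0,0,6],[0.15,0,11.6,0,0,0,6],[0.15,0,12,0,0,0,6],[0.15,0,12.4,0,0,0,6],[0.15,0,12.6,0,0,0,6],[0.15,0,12.6,0,0,0,6]]
  ]
}}

```text
time: 30.55
ee_pos: [548.0, -8.8, 108.6]
tcp_rot: [1.0, -0.025, 0.003, 0.001]
contact_force: [-10.6, 0.7, 20.0]
finger_gap: 67.3
```

>>> {"fn": "drive_tool", "kwargs": {
  "commands": [
    [[0,0,-1,0,0,0,6],[-0.4,0,-1.7,0,0,0,6],[-0.4,0,-1.7,0,0,0,6],[-0.4,0,-1.7,0,0,0,6]]
  ]
}}

```text
time: 30.95
ee_pos: [541.3, -7.8, 120.4]
tcp_rot: [1.0, -0.025, 0.0, 0.0]
contact_force: [0.3, 0.0, -1.8]
finger_gap: 66.7
```

```bash
cat > hm.py <<'E'
from h import *
import sys
c=grab('wrist');np.save('wl.npy',c,allow_pickle=True);P=cloud(c);s,M=yaw();print(np.round(s['ee_pos'],1),np.round(M[:,0],3),np.round(s['contact_force'],1),s['finger_gap'])
H,S,V=cv2.split(cv2.cvtColor(c['img'],cv2.COLOR_RGB2HSV))
col=(((H>135)&(H<165)&(S>80))|((H>20)&(H<36)&(S>100)))&(abs(P[...,1]+8)<50)&(abs(P[...,0]-544)<100)
print('hist',[(b,int(n)) for n,b in zip(*np.histogram(P[col][:,2],bins=range(20,220,6))) if n>50])
for lo,hi in [tuple(map(float,a.split(','))) for a in sys.argv[1:]]:
    q=P[col&(P[...,2]>lo)&(P[...,2]<hi)];print(lo,hi,len(q),'x',np.percentile(q[:,0],[1,50,99]).round(1),'y',np.percentile(q[:,1],[1,50,99]).round(1),'z',np.median(q[:,2]).round(1))
    A=np.c_[q[:,0]-544,q[:,1]+8,np.ones(len(q))];print('  plane',np.linalg.lstsq(A,q[:,2],rcond=None)[0].round(3))
save(c,'hm.png',s=1.2)
E
python3 hm.py 78,90 140,160 170,190;
```

```text
[541.1  -7.8 120. ] [ 0.999 -0.05  -0.   ] [-0.6 -0.5 -2.1] 67.08642526620068
hist [(np.int64(92), 20258), (np.int64(98), 1187), (np.int64(104), 851), (np.int64(110), 909), (np.int64(116), 973), (np.int64(122), 18716), (np.int64(128), 1523), (np.int64(134), 1741), (np.int64(140), 7387), (np.int64(146), 3681), (np.int64(152), 6176), (np.int64(158), 113), (np.int64(188), 84), (np.int64(194), 162), (np.int64(200), 108)]Traceback (most recent call last):
  File "hm.py", line 8, in <module>
    q=P[col&(P[...,2]>lo)&(P[...,2]<hi)];print(lo,hi,len(q),'x',np.percentile(q[:,0],[1,50,99]).round(1),'y',np.percentile(q[:,1],[1,50,99]).round(1),'z',np.median(q[:,2]).round(1))
                                                                ~~~~~~~~~~~~~^^^^^^^^^^^^^^^^^^
    return _quantile_unchecked(
        a, q, axis, out, overwrite_input, method, keepdims, weights)
    return _ureduce(a,
                    func=_quantile_ureduce_func,
    ...<5 lines>...
                    overwrite_input=overwrite_input,
                    method=method)
    r = func(a, **kwargs)
    result = _quantile(arr,
                       quantiles=q,
    ...<2 lines>...
                       out=out,
                       weights=wgt)
    slices_having_nans = np.isnan(arr[-1, ...])
                                  ~~~^^^^^^^^^
IndexError: index -1 is out of bounds for axis 0 with size 0
```

```bash
python3 hm.py 90,98 148,162
```

```text
[540.9  -7.7 119.7] [ 0.999 -0.05  -0.001] [-0.1  0.7 -1.3] 66.86009900922352
hist [(np.int64(92), 20358), (np.int64(98), 1144), (np.int64(104), 865), (np.int64(110), 919), (np.int64(116), 979), (np.int64(122), 18735), (np.int64(128), 1570), (np.int64(134), 1815), (np.int64(140), 7477), (np.int64(146), 4916), (np.int64(152), 4695), (np.int64(158), 107), (np.int64(188), 111), (np.int64(194), 138), (np.int64(200), 99)]
90.0 98.0 20358 x [474.5 550.3 605.7] y [-26.3  -6.6  13.3] z 95.2
  plane [3.0000e-03 4.0000e-03 9.5163e+01]
148.0 162.0 8733 x [516.5 586.4 616.4] y [-43.5  -9.6  27.4] z 152.1
  plane [6.00000e-03 2.00000e-03 1.51715e+02]
```

View pics/hm.png

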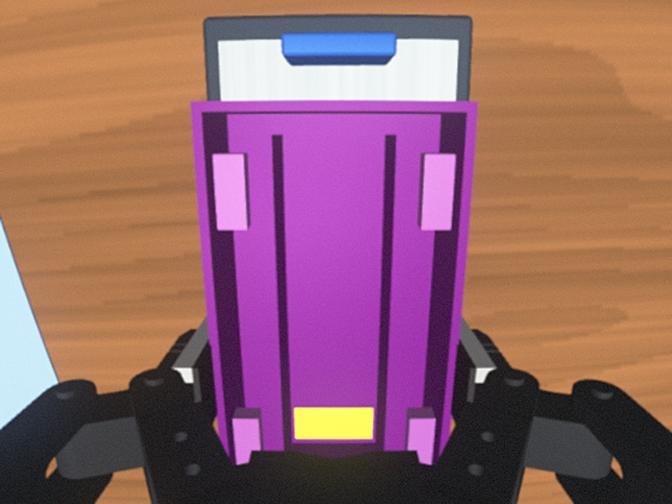

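>>> {"fn": "drive_tool", "kwargs": {
  "commands": [
    [[0.16,0.1,0.4,0,0,0,6],[0.16,0.1,0.8,0,0,0,6],[0.16,0.1,0.8,0,0,0,6],[0.16,0.1,0.8,0,0,0,6]]
  ]
}}

```text
time: 31.45
ee_pos: [542.5, -8.9, 111.7]
tcp_rot: [1.0, -0.025, -0.001, -0.0]
contact_force: [-0.1, -0.6, -1.2]
finger_gap: 66.8
```

>>> {"fn": "drive_tool", "kwargs": {
  "commands": [
    [[0,0,0.15,0,0,0,6],[0,0,0.3,0,0,0,6],[0,0,0.45,0,0,0,6],[0,0,0.6,0,0,0,6],[0,0,0.6,0,0,0,6]]
  ]
}}

```text
time: 31.95
ee_pos: [542.6, -8.9, 105.9]
tcp_rot: [1.0, -0.025, -0.0, -0.0]
contact_force: [-0.3, -0.3, -1.6]
finger_gap: 67.5
```

Below the rim with no contact. Continue down.

>>> {"fn": "drive_tool", "kwargs": {
  "commands": [
    [[0,0,0.15,0,0,0,6],[0,0,0.3,0,0,0,6],[0,0,0.4,0,0,0,6],[0,0,0.5,0,0,0,6],[0,0,0.5,0,0,0,6]]
  ]
}}

```text
time: 32.45
ee_pos: [543.2, -9.0, 102.5]
tcp_rot: [1.0, -0.025, 0.0, 0.0]
contact_force: [-3.9, 0.8, 7.1]
finger_gap: 66.9
```

>>> {"fn": "drive_tool", "kwargs": {
  "commands": [
    [[0,0,0,0,0,0,7.5],[0,0,0,0,0,0,8.5],[0,0,0,0,0,0,8.5],[0,0,-3,0,0,0,8.5],[0,0,-7,0,0,0,8.5],[0,0,-12,0,0,0,8.5],[0,0,-17,0,0,0,8.5],[-3,0,-22,0,0,0,8.5],[-3,0,-22,0,0,0,8.5],[-3,0,-22,0,0,0,8.5]]
  ]
}}

```text
time: 33.45
ee_pos: [513.5, -7.5, 323.5]
tcp_rot: [1.0, -0.025, 0.002, 0.0]
contact_force: [-0.3, -0.1, -0.3]
finger_gap: 85.0
```

```bash
python3 crate.py 543 -8.5 134;  python3 -c "
from h import *
plan(505,225,180,1.52)"
```

```text
[512.9  -7.4 321.1] [ 0.999 -0.05   0.001]
rim 1945 134.2 ((542.339111328125, -7.474586486816406), (68.52110290527344, 149.44268798828125), 86.91301727294922)
plane [-7.00000e-03  1.00000e-03  1.33042e+02]
yellow [485.1  -3.6 133.9]
floor z 77.69560807632837
shift [ -1.97 -23.17  14.11] turn [ 1.00e-03 -1.00e-03 -1.57e+00]
```

>>> {"fn": "drive_tool", "kwargs": {
  "commands": [
    [[0,-3,0,0,0,-0.14,5],[0,-6,0,0,0,-0.28,5],[0,-9,0,0,0,-0.42,5],[0,-12,2,0,0,-0.56,5],[0,-16,5,0,0,-0.7,5],[0,-20,8,0,0,-0.84,5],[0,-24,12,0,0,-0.98,5],[-0.2,-24.7,15,0,0,-1.12,5],[-0.2,-24.7,17,0,0,-1.26,5],[-0.2,-24.7,17,0,0,-1.4,5]]
  ]
}}

```text
time: 34.5
ee_pos: [518.4, 238.8, 142.9]
tcp_rot: [0.779, 0.628, -0.006, -0.002]
contact_force: [-0.3, -0.1, 0.7]
finger_gap: 50.1
```

>>> {"fn": "drive_tool", "kwargs": {
  "commands": [
    [[0,0,0,0,0,-0.14,5],[0,0,0,0,0,-0.17,5],[0,0,0,0,0,-0.17,5]]
  ]
}}

```text
time: 34.8
ee_pos: [521.6, 238.9, 147.8]
tcp_rot: [0.725, 0.689, -0.002, -0.001]
contact_force: [-0.9, -0.2, 0.1]
finger_gap: 50.0
```

```bash
python3 nb.py 523.6 244.9 1.521 572.5 -9.2 190
```

```text
1957 top z 43.5 xy [571.  349.7] r 32.2
1879 top z 43.5 xy [513.9 338.1] r 31.1
1846 top z 43.6 xy [453.4 331.2] r 31.1
1517 top z 43.4 xy [524.2 245. ] r 27.7
[521.9 239.  148.3]
bottle [524.2 245. ]
shift [ 0.63  0.26 13.83] turn [-0.004  0.001 -0.002]
carry shift -25.15 6.09 z up from 10 to 190.0 -18.0 turn 0.0
```

>>> {"fn": "drive_tool", "kwargs": {
  "commands": [
    [[0.6,0.25,4,0,0,0,5],[0.6,0.25,8,0,0,0,5],[0.6,0.25,11,0,0,0,5],[0.6,0.25,13,0,0,0,5],[0.6,0.25,13.7,0,0,0,5],[0.6,0.25,13.7,0,0,0,5],[0.6,0.25,13.7,0,0,0,2.5],[0.6,0.25,13.7,0,0,0,2.5],[0.6,0.25,13.7,0,0,0,2.5],[0.6,0.25,13.7,0,0,0,2.5]]
  ],
  "force": 40
}}

```text
time: 35.85
ee_pos: [527.1, 245.6, 15.6]
tcp_rot: [0.725, 0.689, 0.001, 0.001]
contact_force: [-1.4, -0.4, 3.2]
finger_gap: 30.2
```

>>> {"fn": "drive_tool", "kwargs": {
  "commands": [
    [[0,0,-1,0,0,0,2.5],[0,0,-4,0,0,0,2.5],[0,0,-8,0,0,0,2.5],[0,0,-12,0,0,0,2.5],[0,0.5,-16,0,0,0,2.5],[-4,1,-18,0,0,0,2.5],[-8,2,-18,0,0,0,2.5],[-12,3,-18,0,0,0,2.5],[-16,4,-18,0,0,0,2.5],[-20,5,-18,0,0,0,2.5]]
  ]
}}

```text
time: 36.85
ee_pos: [565.8, 41.5, 195.1]
tcp_rot: [0.725, 0.689, 0.0, 0.0]
contact_force: [0.4, -0.5, -1.1]
finger_gap: 30.5
```

>>> {"fn": "drive_tool", "kwargs": {
  "commands": [
    [[-3,0.7,0,0,0,0,2.5],[-5,1,0,0,0,0,2.5],[-5,1,0,0,0,0,2.5],[-5,1,0,0,0,0,2.5]]
  ]
}}

```text
time: 37.25
ee_pos: [573.1, -7.5, 194.6]
tcp_rot: [0.725, 0.688, 0.0, -0.0]
contact_force: [-0.2, 0.3, 0.1]
finger_gap: 30.7
```

```bash
cat > at.py <<'E'
from h import *
import sys
grab('wrist')
s,M=yaw();print(np.round(s['ee_pos'],1),s['finger_gap'],np.round(s['contact_force'],1))
plan(*map(float,sys.argv[1:]))
E
python3 at.py 572.5 -9.0 88.5 1.521
```

```text
[573.   -6.9 194.5] 30.043498107761746 [-0.9 -0.6 -0.2]
shift [-0.22 -0.04 10.6 ] turn [-0.    -0.001 -0.001]
```

>>> {"fn": "drive_tool", "kwargs": {
  "commands": [
    [[-0.2,0,3,0,0,0,2.5],[-0.2,0,5.5,0,0,0,2.5],[-0.2,0,7.5,0,0,0,2.5],[-0.2,0,9,0,0,0,2.5],[-0.2,0,9.8,0,0,0,2.5],[-0.2,0,10.1,0,0,0,2.5],[-0.2,0,10.3,0,0,0,2.5],[-0.2,0,10.5,0,0,0,2.5],[-0.2,0,10.5,0,0,0,2.5]]
  ]
}}

```text
time: 38.2
ee_pos: [574.1, -9.5, 90.6]
tcp_rot: [0.725, 0.689, 0.001, 0.001]
contact_force: [-2.0, 0.9, 3.0]
finger_gap: 30.5
```

>>> {"fn": "drive_tool", "kwargs": {
  "commands": [
    [[0,0,0,0,0,0,3.8],[0,0,0,0,0,0,4],[0,0,0,0,0,0,4],[0,0,-2,0,0,0,4],[0,0,-5,0,0,0,4],[0,0,-9,0,0,0,4.5],[0,0,-13,0,0,0,4.8],[0,0,-13,0,0,0,4.8]]
  ]
}}

```text
time: 39.0
ee_pos: [576.9, -10.1, 226.5]
tcp_rot: [0.725, 0.689, 0.004, 0.005]
contact_force: [0.7, 1.2, -0.6]
finger_gap: 48.2
```

```bash
python3 inc.py; python3 at.py 453 326 150 1.15
```

```text
[575.4  -9.8 223.2] [ 0.051  0.999 -0.001]
1486 117.5 [573.8 -10.  117.5]
[573.9  -9.6 220.6] 47.79873253320883 [ 0.3 -0.4 -1.4]
shift [ 32.9  -13.81   7.01] turn [ 0.003 -0.     0.37 ]
```

>>> {"fn": "drive_tool", "kwargs": {
  "commands": [
    [[5,-2,0,0,0,0.06,4.8],[10,-4,0,0,0,0.12,4.8],[15,-6,0,0,0,0.18,4.8],[20,-8,1,0,0,0.24,4.8],[25,-10,3,0,0,0.3,4.8],[29,-12,5,0,0,0.37,4.8],[32.9,-13.8,7,0,0,0.37,4.8],[32.9,-13.8,7,0,0,0.37,4.8],[32.9,-13.8,7,0,0,0.37,4.8],[32.9,-13.8,7,0,0,0.37,4.8]]
  ]
}}

```text
time: 40.1
ee_pos: [451.1, 325.6, 147.6]
tcp_rot: [0.839, 0.544, -0.002, 0.0]
contact_force: [0.2, -0.3, -0.2]
finger_gap: 48.1
```

```bash
python3 nb.py 453.4 331.2 1.15 512.7 -6.4 190
```

```text
1778 top z 43.3 xy [570.9 350.1] r 30.5
1637 top z 43.4 xy [513.8 338.4] r 28.8
1512 top z 43.4 xy [453.  331.5] r 27.6
[452.  325.3 148.5]
bottle [453.  331.5]
shift [ 0.63 -0.16 13.85] turn [-0.001  0.001 -0.   ]
carry shift -28.41 19.25 z up from 10 to 190.0 -18.0 turn -0.371
```

>>> {"fn": "drive_tool", "kwargs": {
  "commands": [
    [[0.6,-0.15,4,0,0,0,4.8],[0.6,-0.15,8,0,0,0,4.8],[0.6,-0.15,11,0,0,0,4.8],[0.6,-0.15,13,0,0,0,4.8],[0.6,-0.15,13.8,0,0,0,4.8],[0.6,-0.15,13.8,0,0,0,4.8],[0.6,-0.15,13.8,0,0,0,2.5],[0.6,-0.15,13.8,0,0,0,2.5],[0.6,-0.15,13.8,0,0,0,2.5],[0.6,-0.15,13.8,0,0,0,2.5]]
  ],
  "force": 40
}}

```text
time: 41.15
ee_pos: [454.6, 332.7, 13.0]
tcp_rot: [0.839, 0.544, 0.002, 0.0]
contact_force: [0.0, -2.1, 5.5]
finger_gap: 30.5
```

>>> {"fn": "drive_tool", "kwargs": {
  "commands": [
    [[0,0,-1,0,0,0,2.5],[0,0,-4,0,0,0,2.5],[0,0,-8,0,0,0,2.5],[0,0,-12,0,0,0,2.5],[-1,0.5,-16,0,0,-0.06,2.5],[-4,2.7,-18,0,0,-0.12,2.5],[-8,5.4,-18,0,0,-0.2,2.5],[-12,8.1,-18,0,0,-0.28,2.5],[-16,10.8,-18,0,0,-0.37,2.5],[-20,13.5,-18,0,0,-0.37,2.5]]
  ]
}}

```text
time: 42.15
ee_pos: [494.3, 93.1, 191.9]
tcp_rot: [0.724, 0.69, 0.0, 0.0]
contact_force: [0.3, -0.2, -0.3]
finger_gap: 30.5
```

```bash
python3 at.py 512.7 -6.4 190 1.521
```

```text
[495.7  86.2 191.9] 30.24198614517232 [ 2.2 -4.  -1.4]
shift [-9.15  2.19  0.24] turn [ 0.002  0.005 -0.004]
```

>>> {"fn": "drive_tool", "kwargs": {
  "commands": [
    [[-4,1,0,0,0,0,2.5],[-8,2,0,0,0,0,2.5],[-9.8,2.3,0,0,0,0,2.5],[-9.8,2.3,0,0,0,0,2.5],[-9.8,2.3,0,0,0,0,2.5],[-9.8,2.3,0,0,0,0,2.5]]
  ]
}}

```text
time: 42.8
ee_pos: [512.4, -3.4, 191.3]
tcp_rot: [0.725, 0.689, 0.0, -0.0]
contact_force: [-0.8, -0.1, -0.9]
finger_gap: 30.5
```

```bash
python3 at.py 512.7 -6.4 89 1.521
```

```text
[512.4  -3.2 191.3] 30.0776547044563 [-0.3 -0.  -1.3]
shift [-0.32  0.05 10.23] turn [-0. -0.  0.]
```

>>> {"fn": "drive_tool", "kwargs": {
  "commands": [
    [[-0.3,0,3,0,0,0,2.5],[-0.3,0,5.5,0,0,0,2.5],[-0.3,0,7.5,0,0,0,2.5],[-0.3,0,9,0,0,0,2.5],[-0.3,0,9.7,0,0,0,2.5],[-0.3,0,10,0,0,0,2.5],[-0.3,0,10.2,0,0,0,2.5],[-0.3,0,10.4,0,0,0,2.5],[-0.3,0,10.4,0,0,0,2.5]]
  ]
}}

```text
time: 43.75
ee_pos: [513.3, -7.2, 88.2]
tcp_rot: [0.725, 0.689, 0.001, 0.0]
contact_force: [0.3, 3.0, 0.8]
finger_gap: 30.4
```

>>> {"fn": "drive_tool", "kwargs": {
  "commands": [
    [[0,0,0.1,0,0,0,2.5],[0,0,0.1,0,0,0,3.8],[0,0,0.1,0,0,0,4],[0,0,0.1,0,0,0,4],[0,0,-2,0,0,0,4],[0,0,-5,0,0,0,4],[0,0,-9,0,0,0,4.5],[0,0,-14,0,0,0,8.5],[0,0,-18,0,0,0,8.5],[0,0,-18,0,0,0,8.5]]
  ]
}}

```text
time: 44.75
ee_pos: [515.3, -8.2, 273.9]
tcp_rot: [0.725, 0.689, 0.003, 0.004]
contact_force: [0.4, 0.6, 1.1]
finger_gap: 84.4
```

```bash
python3 inc.py; python3 at.py 530 -262 250 .836
```

```text
[513.9  -8.  270.4] [ 0.051  0.999 -0.001]
1072 117.5 [570.4  -9.6 117.5]
1068 117.6 [510.6  -8.2 117.6]
[512.6  -7.8 267.7] 84.90401598381106 [ 0.   0.7 -0. ]
shift [-25.3    3.04   1.79] turn [0.001 0.    0.684]
```

Both bottles stand in crate 2. Now the last crate.

>>> {"fn": "drive_tool", "kwargs": {
  "commands": [
    [[-3,0.3,0,0,0,0.1,8.5],[-7,0.6,0,0,0,0.24,8.5],[-11,1,0,0,0,0.38,8.5],[-15,1.5,1,0,0,0.52,8.5],[-20,2,1.8,0,0,0.66,8.5],[-25.3,3,1.8,0,0,0.684,8.5],[-25.3,3,1.8,0,0,0.684,8.5],[-25.3,3,1.8,0,0,0.684,8.5],[-25.3,3,1.8,0,0,0.684,8.5]]
  ]
}}

```text
time: 45.75
ee_pos: [528.7, -260.4, 247.4]
tcp_rot: [0.914, 0.406, -0.001, -0.002]
contact_force: [-0.2, -0.2, -1.3]
finger_gap: 85.1
```

```bash
python3 crate.py 513 -286 60; python3 at.py 513.5 -286.3 26 .836
```

```text
[ 529.1 -260.1  248.1] [0.67  0.743 0.   ]
rim 1982 60.2 ((513.1517944335938, -286.1844482421875), (150.80731201171875, 68.4703369140625), 48.17143249511719)
plane [-2.0000e-03  3.0000e-03  5.8935e+01]
yellow [ 476.2 -328.2   59.3]
floor z 3.6986856145788636
[ 529.4 -260.   248.6] 84.96086788436237 [-0.1 -0.2  0.7]
shift [-3.02  0.61 22.26] turn [-0.001 -0.     0.002]
```

>>> {"fn": "drive_tool", "kwargs": {
  "commands": [
    [[-3,0.6,5,0,0,0,8.5],[-3,0.6,10,0,0,0,8.5],[-3,0.6,15,0,0,0,8.5],[-3,0.6,18.5,0,0,0,8.5],[-3,0.6,21,0,0,0,8.5],[-3,0.6,22.2,0,0,0,8.5],[-3,0.6,22.2,0,0,0,8.5],[-3,0.6,22.2,0,0,0,6],[-3,0.6,22.2,0,0,0,6],[-3,0.6,22.2,0,0,0,6]]
  ],
  "force": 50
}}

```text
time: 46.85
ee_pos: [515.6, -288.9, 29.7]
tcp_rot: [0.914, 0.406, 0.001, 0.002]
contact_force: [-0.1, 1.6, 3.7]
finger_gap: 67.1
```

>>> {"fn": "drive_tool", "kwargs": {
  "commands": [
    [[0,0,0,0,0,0,6],[0,0,0,0,0,0,6],[0,0,-2,0,0,0,6],[0,0,-5,0,0,0,6],[0,0,-10,0,0,0,6],[0,0,-15,0,0,0,6],[0,0,-20,0,0,0,6],[0,0,-24,0,0,0,6],[0,0,-24,0,0,0,6],[0,0,-24,0,0,0,6]]
  ]
}}

```text
time: 47.85
ee_pos: [514.2, -288.3, 268.7]
tcp_rot: [0.914, 0.406, 0.001, 0.001]
contact_force: [0.4, -0.4, -2.5]
finger_gap: 67.4
```

```bash
python3 at.py 542.3 -8 260 3.089
```

```text
[ 513.4 -287.7  266.5] 66.96968805420357 [-0.6  0.3 -2.4]
shift [ 22.69 -16.61   0.66] turn [-1.000e-03 -1.000e-03 -2.253e+00]
```

>>> {"fn": "drive_tool", "kwargs": {
  "commands": [
    [[3,-2,0.6,0,0,-0.14,6],[6,-4,0.6,0,0,-0.28,6],[9,-6.5,0.6,0,0,-0.42,6],[12,-9,0.6,0,0,-0.56,6],[15,-11,0.6,0,0,-0.7,6],[18,-13,0.6,0,0,-0.84,6],[21,-15,0.6,0,0,-0.98,6],[22.7,-16.6,0.6,0,0,-1.12,6],[22.7,-16.6,0.6,0,0,-1.26,6],[22.7,-16.6,0.6,0,0,-1.4,6]]
  ]
}}

```text
time: 48.9
ee_pos: [541.4, -6.9, 258.1]
tcp_rot: [0.434, 0.901, -0.001, -0.003]
contact_force: [0.4, -0.0, -1.2]
finger_gap: 67.3
```

>>> {"fn": "drive_tool", "kwargs": {
  "commands": [
    [[0,0,0,0,0,-0.14,6],[0,0,0,0,0,-0.28,6],[0,0,0,0,0,-0.42,6],[0,0,0,0,0,-0.56,6],[0,0,0,0,0,-0.7,6],[0,0,0,0,0,-0.84,6],[0,0,0,0,0,-0.85,6],[0,0,0,0,0,-0.85,6],[0,0,0,0,0,-0.85,6]]
  ]
}}

```text
time: 49.8
ee_pos: [542.4, -8.2, 260.1]
tcp_rot: [0.029, 1.0, 0.0, -0.001]
contact_force: [-0.8, 0.4, -1.8]
finger_gap: 66.9
```

```bash
python3 at.py 542.3 -8 168 3.089; sed -i 's/abs(P\[...,0\]-544)<100/abs(P[...,0]-544)<110/' hm.py; python3 hm.py 230,242 284,304
```

```text
[542.6  -8.3 260.5] 66.8018469683281 [-0.6 -0.4 -1.8]
shift [0.02 0.02 9.25] turn [ 0.    -0.001 -0.005]
[542.8  -8.3 260.7] [-0.998  0.057  0.001] [ 0.2  0.7 -1. ] 67.1901251181014
hist []
230.0 242.0 21079 x [478.5 535.2 610.5] y [-27.6  -6.9  13.6] z 234.4
  plane [ 3.00000e-03 -2.00000e-03  2.34669e+02]
284.0 304.0 10998 x [467.8 498.6 572.4] y [-41.1  -5.4  30.2] z 290.9
  plane [-9.00000e-03 -1.00000e-03  2.89512e+02]
```

>>> {"fn": "drive_tool", "kwargs": {
  "commands": [
    [[-0.1,-0.07,3,0,0,-0.005,6],[-0.1,-0.07,6,0,0,-0.005,6],[-0.1,-0.07,8,0,0,-0.005,6],[-0.1,-0.07,9,0,0,-0.005,6],[-0.1,-0.07,9.4,0,0,-0.005,6],[-0.1,-0.07,9.4,0,0,-0.005,6],[-0.1,-0.07,9.4,0,0,-0.005,6],[-0.1,-0.07,9.4,0,0,-0.005,6]]
  ]
}}

```text
time: 50.7
ee_pos: [544.8, -9.2, 168.7]
tcp_rot: [0.025, 1.0, -0.0, 0.001]
contact_force: [0.8, -0.9, -1.6]
finger_gap: 67.1
```

>>> {"fn": "drive_tool", "kwargs": {
  "commands": [
    [[0,0,0.15,0,0,0,6],[0,0,0.3,0,0,0,6],[0,0,0.45,0,0,0,6],[0,0,0.6,0,0,0,6],[0,0,0.75,0,0,0,6],[0,0,0.75,0,0,0,6],[0,0,0.75,0,0,0,6]]
  ]
}}

```text
time: 51.4
ee_pos: [545.4, -9.1, 161.0]
tcp_rot: [0.025, 1.0, -0.0, 0.002]
contact_force: [3.8, 0.7, 5.5]
finger_gap: 67.3
```

>>> {"fn": "drive_tool", "kwargs": {
  "commands": [
    [[0,0,-0.5,0,0,0,6],[0.2,0,-0.5,0,0,0,6],[0.2,0,-0.5,0,0,0,6],[0.2,0,-0.5,0,0,0,6]]
  ]
}}

```text
time: 51.8
ee_pos: [540.7, -8.8, 163.6]
tcp_rot: [0.025, 1.0, 0.0, -0.001]
contact_force: [0.0, -0.0, -2.4]
finger_gap: 67.1
```

>>> {"fn": "drive_tool", "kwargs": {
  "commands": [
    [[0,0,0.15,0,0,0,6],[0,0,0.3,0,0,0,6],[0,0,0.45,0,0,0,6],[0,0,0.6,0,0,0,6],[0,0,0.7,0,0,0,6],[0,0,0.8,0,0,0,6],[0,0,0.8,0,0,0,6]]
  ]
}}

```text
time: 52.5
ee_pos: [541.8, -8.9, 156.5]
tcp_rot: [0.025, 1.0, 0.0, -0.0]
contact_force: [0.2, -0.1, -2.2]
finger_gap: 67.2
```

Inside the rim now. Down to the lugs.

>>> {"fn": "drive_tool", "kwargs": {
  "commands": [
    [[0,0,0.1,0,0,0,6],[0,0,0.2,0,0,0,6],[0,0,0.3,0,0,0,6],[0,0,0.4,0,0,0,6],[0,0,0.4,0,0,0,6]]
  ]
}}

```text
time: 53.0
ee_pos: [542.4, -8.9, 155.6]
tcp_rot: [0.025, 1.0, -0.0, 0.001]
contact_force: [-8.2, 0.6, 14.6]
finger_gap: 67.2
```

>>> {"fn": "drive_tool", "kwargs": {
  "commands": [
    [[0,0,-0.1,0,0,0,7.5],[0,0,-0.1,0,0,0,8.5],[0,0,-0.1,0,0,0,8.5],[0,0,-3,0,0,0,8.5],[0,0,-7,0,0,0,8.5],[0,0,-12,0,0,0,8.5],[0,0,-17,0,0,0,8.5],[3,0,-20,0,0,0,8.5],[3,0,-20,0,0,0,8.5],[3,0,-20,0,0,0,8.5]]
  ]
}}

```text
time: 54.0
ee_pos: [512.2, -7.4, 353.3]
tcp_rot: [0.025, 1.0, -0.0, 0.001]
contact_force: [-0.4, 0.3, -1.4]
finger_gap: 85.2
```

```bash
python3 crate.py 543 -8.5 186; python3 at.py 513 333 180 1.52
```

```text
[511.8  -7.4 351.6] [-0.999  0.051  0.001]
rim 2152 186.1 ((543.2325439453125, -7.793437957763672), (68.47509765625, 150.058837890625), 87.02884674072266)
plane [0.00000e+00 1.00000e-03 1.84806e+02]
yellow [595.4  -5.2 135.6]
floor z 129.61909790243698
[511.6  -7.4 350.7] 84.70984005961097 [ 0.7  0.6 -0. ]
shift [ 1.54 33.99 17.09] turn [-0.002 -0.002  1.571]
```

>>> {"fn": "drive_tool", "kwargs": {
  "commands": [
    [[-0.5,4,0,0,0,0.1,4.8],[-1,8,0,0,0,0.2,4.8],[-1.5,13,0,0,0,0.3,4.8],[-2,18,3,0,0,0.42,4.8],[-2.5,23,7,0,0,0.54,4.8],[-3,28,11,0,0,0.66,4.8],[-3.6,32,15,0,0,0.78,4.8],[-4.1,35.5,18,0,0,0.89,4.8],[-4.1,35.5,20,0,0,0.89,4.8],[-4.1,35.5,20,0,0,0.89,4.8]]
  ]
}}

```text
time: 55.1
ee_pos: [565.6, 345.8, 141.6]
tcp_rot: [0.452, 0.892, -0.006, -0.005]
contact_force: [-0.6, -0.5, -1.2]
finger_gap: 48.1
```

>>> {"fn": "drive_tool", "kwargs": {
  "commands": [
    [[0,0,0,0,0,0,4.8],[0,0,0,0,0,0,4.8]]
  ]
}}

```text
time: 55.3
ee_pos: [571.4, 344.4, 153.1]
tcp_rot: [0.453, 0.891, -0.0, 0.0]
contact_force: [0.1, 0.5, 1.1]
finger_gap: 47.7
```

```bash
python3 nb.py 571 350 2.2 573 -10 240
```

```text
1542 top z 43.4 xy [513.8 338.4] r 28.1
1438 top z 43.4 xy [545.9 325.9] r 27.0
[572.1 344.5 154.4]
bottle [545.9 325.9]
shift [ 0.05 -3.25 14.44] turn [ 0.002  0.001 -0.   ]
carry shift -28.75 -17.58 z up from 10 to 240.0 -23.0 turn 0.679
```

```bash
python3 - <<'E'
from h import *
c=np.load('wl.npy',allow_pickle=True).item();P=cloud(c);H,S,V=cv2.split(cv2.cvtColor(c['img'],cv2.COLOR_RGB2HSV))
m=((S<25)&(V>200)&(P[...,1]>200)&(P[...,2]<25)).astype(np.uint8)
n,l,st,ce=cv2.connectedComponentsWithStats(m);i=1+np.argmax(st[1:,4]);print(st[i],onplane(c,ce[i],12)[0].round(1),np.nanmedian(P[l==i],0).round(1))
plan(545.9,325.9,150,3.317);plan(545.9,325.9,10,3.317)
E
```

```text
[ 157  197   48   46 1622] [520.5 284.8  12. ] [520.6 285.7  14.6]
shift [ 0.04 -3.21  0.44] turn [ 0.002  0.002 -1.117]
shift [ 0.05 -3.24 14.44] turn [ 0.002  0.002 -1.117]
```

>>> {"fn": "drive_tool", "kwargs": {
  "commands": [
    [[-0.08,-0.5,0,0,0,-0.14,4.4],[-0.08,-1,0,0,0,-0.28,4.4],[-0.08,-2,0,0,0,-0.42,4.4],[-0.08,-3.05,0,0,0,-0.56,4.4],[-0.08,-3.05,0,0,0,-0.7,4.4],[-0.08,-3.05,2,0,0,-0.84,4.4],[-0.08,-3.05,4,0,0,-0.98,4.4],[-0.08,-3.05,6,0,0,-1.117,4.4],[-0.08,-3.05,6,0,0,-1.117,4.4],[-0.08,-3.05,6,0,0,-1.117,4.4]]
  ]
}}

```text
time: 56.35
ee_pos: [547.9, 326.0, 94.7]
tcp_rot: [-0.086, 0.996, 0.0, 0.001]
contact_force: [-0.4, 0.3, 0.1]
finger_gap: 43.5
```

>>> {"fn": "drive_tool", "kwargs": {
  "commands": [
    [[0,0,0,0,0,0,4.4],[0,0,0,0,0,0,4.4]]
  ]
}}

```text
time: 56.55
ee_pos: [548.1, 326.7, 94.9]
tcp_rot: [-0.087, 0.996, 0.001, 0.002]
contact_force: [0.2, 0.2, 0.4]
finger_gap: 43.9
```

```bash
python3 nb.py 545.9 325.9 3.317 573 -10 240; python3 at.py 548 326.2 10 3.317
```

```text
2561 top z 43.4 xy [513.4 337.8] r 36.1
2363 top z 43.4 xy [545.4 325. ] r 34.3
[547.8 326.7  94.5]
bottle [545.4 325. ]
shift [ 0.29 -0.13  8.45] turn [ 0.001  0.003 -0.001]
carry shift 3.13 -33.47 z up from 10 to 240.0 -23.0 turn 1.796
[547.5 326.7  94.1] 44.315473724055494 [-0.  -0.4 -0.1]
shift [-0.03 -0.06  8.41] turn [ 0.     0.002 -0.   ]
```

>>> {"fn": "drive_tool", "kwargs": {
  "commands": [
    [[0,-0.12,3,0,0,0,4.4],[0,-0.12,6,0,0,0,4.4],[0,-0.12,7.8,0,0,0,4.4],[0,-0.12,8.4,0,0,0,4.4],[0,-0.12,8.4,0,0,0,4.4],[0,-0.12,8.4,0,0,0,2.5],[0,-0.12,8.4,0,0,0,2.5],[0,-0.12,8.4,0,0,0,2.5],[0,-0.12,8.4,0,0,0,2.5]]
  ],
  "force": 40
}}

```text
time: 57.55
ee_pos: [548.0, 325.7, 10.2]
tcp_rot: [-0.088, 0.996, 0.0, 0.001]
contact_force: [-0.3, 0.7, 3.3]
finger_gap: 30.7
```

>>> {"fn": "drive_tool", "kwargs": {
  "commands": [
    [[0,0,-1,0,0,0,2.5],[0,0,-4,0,0,0,2.5],[0,0,-9,0,0,0,2.5],[0,0,-14,0,0,0,2.5],[0,0,-19,0,0,0.12,2.5],[0.5,-4,-23,0,0,0.26,2.5],[1,-8,-23,0,0,0.4,2.5],[1.5,-12,-23,0,0,0.54,2.5],[2,-17,-23,0,0,0.68,2.5],[2.3,-22,-23,0,0,0.82,2.5]]
  ]
}}

```text
time: 58.55
ee_pos: [562.3, 103.5, 239.6]
tcp_rot: [0.319, 0.948, 0.0, 0.0]
contact_force: [0.3, -0.6, -1.1]
finger_gap: 30.2
```

>>> {"fn": "drive_tool", "kwargs": {
  "commands": [
    [[0,0,0,0,0,0.14,2.5],[0,0,0,0,0,0.28,2.5],[0,0,0,0,0,0.42,2.5],[0,0,0,0,0,0.56,2.5],[0,0,0,0,0,0.7,2.5],[0,0,0,0,0,0.84,2.5],[0,0,0,0,0,0.976,2.5],[0,0,0,0,0,0.976,2.5],[0,0,0,0,0,0.976,2.5]]
  ]
}}

```text
time: 59.45
ee_pos: [562.7, 104.9, 239.1]
tcp_rot: [0.723, 0.691, 0.0, 0.0]
contact_force: [0.1, 0.2, -0.4]
finger_gap: 30.7
```

```bash
python3 at.py 573 -9.6 240 1.52; python3 - <<'E'
from h import *
c=grab('top');H,S,V=cv2.split(cv2.cvtColor(c['img'],cv2.COLOR_RGB2HSV))
m=((H>100)&(H<125)&(S>120)).astype(np.uint8);m[:,:155]=0;m[:,218:]=0;m[:195]=0;m[265:]=0
n,l,st,ce=cv2.connectedComponentsWithStats(m)
for i in range(1,n):
  if st[i,4]>8: print(st[i,4],ce[i].round(1),onplane(c,ce[i],42)[0].round(1))
E
```

```text
[562.7 104.9 239. ] 30.739223272923503 [ 0.2  0.6 -0.6]
shift [-11.4    1.55  -0.1 ] turn [0.    0.    0.005]
54 [170.7 229.5] [509. 336.  42.]
```

>>> {"fn": "drive_tool", "kwargs": {
  "commands": [
    [[-4,0.5,0,0,0,0,2.5],[-8,1,0,0,0,0,2.5],[-11,1.5,0,0,0,0,2.5],[-11.7,1.55,0,0,0,0,2.5],[-11.7,1.55,0,0,0,0,2.5],[-11.7,1.55,0,0,0,0,2.5]]
  ]
}}

```text
time: 60.15
ee_pos: [572.5, -11.9, 238.7]
tcp_rot: [0.724, 0.69, 0.0, -0.0]
contact_force: [0.1, -0.3, -1.4]
finger_gap: 30.6
```

```bash
python3 at.py 573 -12.2 139 1.52; python3 -c "
from h import *
c=grab('wrist');P=cloud(c);H,S,V=cv2.split(cv2.cvtColor(c['img'],cv2.COLOR_RGB2HSV))
m=((H>100)&(H<125)&(S>120)&(P[...,2]>200)).astype(np.uint8);ys,xs=np.where(m);print(len(xs),np.nanmedian(P[m>0],0).round(1),onplane(c,[(xs.mean(),ys.mean())],np.nanmedian(P[m>0][:,2]))[0].round(1))"
```

```text
[572.5 -11.5 238.7] 30.28618906177167 [ 1.4  0.4 -0.7]
shift [-0.07  0.06  9.97] turn [-0.    -0.001  0.003]
6473 [572.9  -5.8 271. ] [572.9  -5.7 271. ]
```

>>> {"fn": "drive_tool", "kwargs": {
  "commands": [
    [[-0.25,0.05,3,0,0,0,2.5],[-0.25,0.05,5.5,0,0,0,2.5],[-0.25,0.05,7.5,0,0,0,2.5],[-0.25,0.05,8.8,0,0,0,2.5],[-0.25,0.05,9.4,0,0,0,2.5],[-0.25,0.05,9.7,0,0,0,2.5],[-0.25,0.05,10,0,0,0,2.5],[-0.25,0.05,10,0,0,0,2.5]]
  ]
}}

```text
time: 61.05
ee_pos: [573.9, -15.2, 139.9]
tcp_rot: [0.724, 0.69, 0.001, 0.001]
contact_force: [-0.8, 0.2, 1.8]
finger_gap: 30.6
```

>>> {"fn": "drive_tool", "kwargs": {
  "commands": [
    [[0,0,0.15,0,0,0,2.5],[0,0,0.25,0,0,0,2.5],[0,0,0.25,0,0,0,2.5]]
  ]
}}

```text
time: 61.35
ee_pos: [574.1, -15.4, 137.4]
tcp_rot: [0.724, 0.689, 0.001, 0.001]
contact_force: [0.7, -0.1, 5.4]
finger_gap: 30.5
```

Floor contact at the expected height. Release and check.

>>> {"fn": "drive_tool", "kwargs": {
  "commands": [
    [[0,0,0,0,0,0,3.8],[0,0,0,0,0,0,4],[0,0,0,0,0,0,4],[0,0,-2,0,0,0,4],[0,0,-5,0,0,0,4],[0,0,-9,0,0,0,4.5],[0,0,-14,0,0,0,5],[0,0,-18,0,0,0,5],[0,0,-18,0,0,0,5]]
  ]
}}

```text
time: 62.25
ee_pos: [575.5, -15.6, 323.4]
tcp_rot: [0.724, 0.69, 0.003, 0.004]
contact_force: [0.0, -0.1, 0.5]
finger_gap: 50.2
```

```bash
python3 inc.py; python3 at.py 513.5 333 150 1.52
```

```text
[574.3 -15.4 319.6] [ 0.049  0.999 -0.001]
1096 169.5 [570.4 -10.9 169.5]
[573.2 -15.2 316.7] 50.17684102622598 [-0.2 -0.1 -0.8]
shift [34.49 -7.69 16.66] turn [0.001 0.    0.002]
```

>>> {"fn": "drive_tool", "kwargs": {
  "commands": [
    [[5,-1,0,0,0,0,5],[10,-2,0,0,0,0,5],[15,-3,2,0,0,0,5],[20,-4,6,0,0,0,5],[25,-5,10,0,0,0,5],[29,-6.5,14,0,0,0,5],[33,-7.7,16.6,0,0,0,5],[34.5,-7.7,16.6,0,0,0,5],[34.5,-7.7,16.6,0,0,0,5],[34.5,-7.7,16.6,0,0,0,5]]
  ]
}}

```text
time: 63.35
ee_pos: [510.0, 333.3, 146.2]
tcp_rot: [0.723, 0.691, -0.003, -0.001]
contact_force: [0.5, 0.4, 0.1]
finger_gap: 50.1
```

>>> {"fn": "drive_tool", "kwargs": {
  "commands": [
    [[0,0,0,0,0,0,5],[0,0,0,0,0,0,5]]
  ]
}}

```text
time: 63.55
ee_pos: [513.7, 332.0, 150.7]
tcp_rot: [0.725, 0.689, 0.0, 0.0]
contact_force: [0.5, 0.0, 0.8]
finger_gap: 50.1
```

```bash
python3 nb.py 513.5 338 1.521 513.5 -7.5 240
```

```text
1489 top z 43.5 xy [512.9 338.7] r 27.2
[513.9 332.1 151.1]
bottle [512.9 338.7]
shift [ 0.65 -0.15 14.11] turn [ 0.001 -0.    -0.001]
carry shift -34.57 1.78 z up from 10 to 240.0 -23.0 turn 0.0
```

>>> {"fn": "drive_tool", "kwargs": {
  "commands": [
    [[0.6,-0.15,4,0,0,0,5],[0.6,-0.15,8,0,0,0,5],[0.6,-0.15,11,0,0,0,5],[0.6,-0.15,13,0,0,0,5],[0.6,-0.15,14,0,0,0,5],[0.6,-0.15,14,0,0,0,5],[0.6,-0.15,14,0,0,0,2.5],[0.6,-0.15,14,0,0,0,2.5],[0.6,-0.15,14,0,0,0,2.5],[0.6,-0.15,14,0,0,0,2.5]]
  ],
  "force": 40
}}

```text
time: 64.6
ee_pos: [513.3, 339.9, 12.2]
tcp_rot: [0.724, 0.69, 0.002, 0.001]
contact_force: [0.2, -1.0, 5.9]
finger_gap: 30.6
```

>>> {"fn": "drive_tool", "kwargs": {
  "commands": [
    [[0,0,-1,0,0,0,2.5],[0,0,-4,0,0,0,2.5],[0,0,-9,0,0,0,2.5],[0,0,-14,0,0,0,2.5],[0,0,-19,0,0,0,2.5],[-4,0.3,-23,0,0,0,2.5],[-8,0.6,-23,0,0,0,2.5],[-12,0.9,-23,0,0,0,2.5],[-16,1.1,-23,0,0,0,2.5],[-20,1.3,-23,0,0,0,2.5]]
  ]
}}

```text
time: 65.6
ee_pos: [514.4, 137.5, 241.0]
tcp_rot: [0.724, 0.69, 0.0, 0.0]
contact_force: [0.3, -0.5, -0.4]
finger_gap: 30.5
```

>>> {"fn": "drive_tool", "kwargs": {
  "commands": [
    [[-4,0.2,0,0,0,0,2.5],[-8,0.3,0,0,0,0,2.5],[-12,0.4,0,0,0,0,2.5],[-14,0.5,0,0,0,0,2.5],[-14.6,0.5,0,0,0,0,2.5],[-14.6,0.5,0,0,0,0,2.5],[-14.6,0.5,0,0,0,0,2.5]]
  ]
}}

```text
time: 66.3
ee_pos: [512.7, -6.3, 240.4]
tcp_rot: [0.724, 0.69, 0.0, -0.0]
contact_force: [0.3, -0.4, -1.1]
finger_gap: 30.5
```

```bash
python3 at.py 513.5 -8 139 1.52; python3 -c "
from h import *
c=grab('wrist');P=cloud(c);H,S,V=cv2.split(cv2.cvtColor(c['img'],cv2.COLOR_RGB2HSV))
m=((H>100)&(H<125)&(S>120)&(P[...,2]>200)).astype(np.uint8);ys,xs=np.where(m);print(len(xs),np.nanmedian(P[m>0],0).round(1),onplane(c,[(xs.mean(),ys.mean())],np.nanmedian(P[m>0][:,2]))[0].round(1))"
```

```text
[512.8  -6.  240.3] 30.437095989562053 [ 0.2  0.3 -0.8]
shift [-0.2   0.08 10.13] turn [-0.    -0.001  0.003]
6116 [513.   -5.  270.5] [513.1  -5.  270.5]
```

>>> {"fn": "drive_tool", "kwargs": {
  "commands": [
    [[-0.18,0.1,3,0,0,0,2.5],[-0.18,0.1,5.5,0,0,0,2.5],[-0.18,0.1,7.5,0,0,0,2.5],[-0.18,0.1,8.8,0,0,0,2.5],[-0.18,0.1,9.4,0,0,0,2.5],[-0.18,0.1,9.7,0,0,0,2.5],[-0.18,0.1,10,0,0,0,2.5],[-0.18,0.1,10.2,0,0,0,2.5],[-0.18,0.1,10.2,0,0,0,2.5]]
  ]
}}

```text
time: 67.3
ee_pos: [514.4, -9.0, 139.1]
tcp_rot: [0.724, 0.69, 0.001, 0.001]
contact_force: [-0.3, 1.9, 2.6]
finger_gap: 30.5
```

>>> {"fn": "drive_tool", "kwargs": {
  "commands": [
    [[0,0,0.1,0,0,0,2.5],[0,0,0.1,0,0,0,3.8],[0,0,0.1,0,0,0,4],[0,0,0.1,0,0,0,4],[0,0,-2,0,0,0,4],[0,0,-5,0,0,0,4],[0,0,-9,0,0,0,4.5],[0,0,-14,0,0,0,5],[-3,-3,-18,0,0,0,5],[-6,-6,-20,0,0,0,5]]
  ]
}}

```text
time: 68.3
ee_pos: [454.2, -63.4, 338.7]
tcp_rot: [0.723, 0.69, 0.001, 0.001]
contact_force: [0.1, -1.4, -0.1]
finger_gap: 50.0
```

>>> {"fn": "drive_tool", "kwargs": {
  "commands": [
    [[-2,-4,0,0,0,0,5],[-2,-4,0,0,0,0,5],[-2,-4,0,0,0,0,5]]
  ]
}}

```text
time: 68.6
ee_pos: [412.6, -81.7, 336.0]
tcp_rot: [0.725, 0.689, 0.0, 0.0]
contact_force: [-0.7, -0.6, 1.1]
finger_gap: 50.1
```

```bash
python3 inc.py; python3 crate.py 543 -8.5 186; python3 - <<'E'
from h import *
c=grab('scene');save(c,'final.png',(150,120,420,290),2.8)
c=np.load('wl.npy',allow_pickle=True).item();P=cloud(c)
H,S,V=cv2.split(cv2.cvtColor(c['img'],cv2.COLOR_RGB2HSV));m=(S<45)&(V>150)&(P[...,0]>450)&(P[...,0]<660)&(abs(P[...,1])<70)&(P[...,2]<40)
q=P[m];print('plate',len(q),np.median(q[:,2]))
E
```

```text
[413.1 -81.3 335.8] [0.05  0.999 0.   ]
1157 169.5 [514.2 -10.3 169.5]
1121 169.4 [569.2 -12.5 169.4]
[413.3 -81.  335.5] [0.049 0.999 0.   ]
rim 2965 186.0 ((542.1053466796875, -9.434192657470703), (68.89263916015625, 151.86343383789062), 88.19679260253906)
plane [-1.00000e-03 -3.00000e-03  1.84727e+02]
yellow [595.4  -4.9 178.6]
floor z 129.87989064343003
plate 3025 22.47617256073147
```

View pics/final.png

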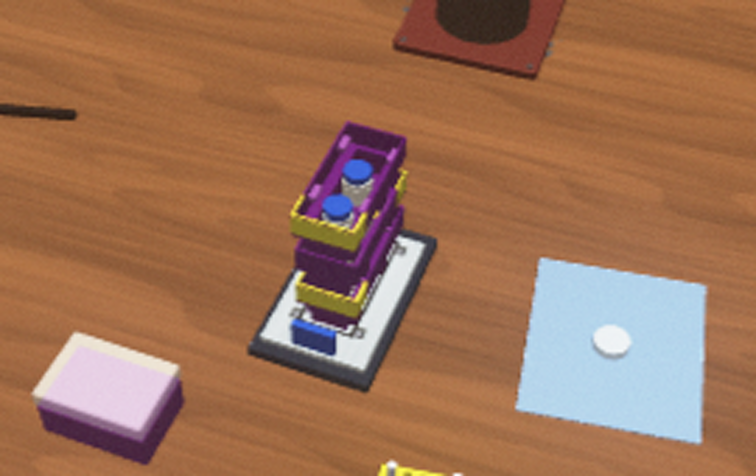

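The picture shows the stack at (350,230) on the flat plate. The yellow ends of the bottom and top crates face the fin (315,335) and the middle one faces away. Two bottles stand upright in the top crate, and only the petri dish (610,340) is left on the pad.

```bash
python3 -c "
from rig import manip
print(manip.sign_off())"
```

```text
the job is handed in; nothing more can be done
None
```

The job is done and handed in at about 69 s of the 210 s allowed. `sign_off` gave no verdict.

- **Plate:** I slid it by the fin until it dropped over the pins. Its top surface last measured 22.5 mm above the bench, against 22 mm when seated.
- **Crates:** They stand in one stack, C at the bottom, B in the middle and A on top, with the yellow ends towards, away from and towards the fin. The rims measured 82, 134 and 186 mm, which matches standing on the lugs, and they were level. The stack sits within about 2 mm of the outline's centre.
- **Bottles:** There were six, and each crate holds two standing on its floor. After each placing, the cap heights measured about 65.5, 117.5 and 169.5 mm. I could not look at the lower four again once the next crate covered them.
- **Bystanders:** The final picture shows the pad empty except for the dish, and nothing touched in view. I did not re-measure every bystander.

**What went wrong and was mended:**
- The plate stuck briefly on the pins while I pressed down, and went in when I eased off.
- Crates B and A each caught on the rim below at the first try (about 20 N and 6 N). I lifted and shifted them, and they went in.
- One bottle was knocked about 35 mm aside, close against another. I found it again and gripped it from a free angle.

**Disagreement in the checks:** the camera and arm readings of crate positions differed by 1 to 2 mm, within the play.

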